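# Make up a kit of weld caps and tape in a pipe shop

## Task

Make up the job kit in the grey tray: with the orange scoop, scoop at least three of the steel caps out of the black bin and tip them into the tray's white-floored compartment, and slide the blue tape roll up off its post and lay it flat in the green-floored compartment. Don't touch the caps with the gripper; any caps you don't bring must stay in the bin, none spilled. Finish with the scoop standing flat on the bench, drop neither the scoop nor the tape, and leave the other things where they are.

Things in the scene. Friction and masses are not known exactly. Their poses are not given: they have to be found in the camera images.
- scoop: orange hand scoop, loose, about 0.25 kg, 120 mm long, 100 mm wide, standing flat on the bench. Origin: centre of its underside; x points to the open mouth, z up. Pan floor 2.5 mm thick from x = -60 mm (back wall, 45 mm high) to +60 mm (open lip); side walls 45 mm high in the back half, 27 mm in front, none in the last 20 mm. A black handle runs above the pan
- scoop_grip (a point): middle of the scoop's black handle, a straight bar 115 mm long, 22 mm wide (y), 38 mm deep with flat sides, level along x, joined to the pan only at the back. This point is 90 mm above the scoop's underside, 4 mm behind its origin; axes as the scoop's
- scoop_lip (a point): middle of the scoop's front lip, on its underside, 60 mm ahead of its origin; axes as the scoop's
- bin: black open bin of caps, fixed, 320 mm long (x), 132 mm wide (y), walls 65 mm high. Origin: centre of its underside; x points away from the robot. Inside: flat floor 5 mm above the bench, x = -155 to +85 mm, 120 mm wide; then a grey ramp rising 35 degrees to the upright, 85 mm high far wall at x = +140 mm. Caps start on the floor beyond x = -10 mm; the near half is empty
- cap0: steel weld cap no. 1 of 5: a chunky domed disc, 34 mm diameter, 24 mm high, bevelled below, polished and slippery, about 50 g; origin at its middle, z up through its dome; starts flat in the black bin
- cap1: steel weld cap no. 2 of 5: a chunky domed disc, 34 mm diameter, 24 mm high, bevelled below, polished and slippery, about 50 g; origin at its middle, z up through its dome; starts flat in the black bin
- cap2: steel weld cap no. 3 of 5: a chunky domed disc, 34 mm diameter, 24 mm high, bevelled below, polished and slippery, about 50 g; origin at its middle, z up through its dome; starts flat in the black bin
- cap3: steel weld cap no. 4 of 5: a chunky domed disc, 34 mm diameter, 24 mm high, bevelled below, polished and slippery, about 50 g; origin at its middle, z up through its dome; starts flat in the black bin
- cap4: steel weld cap no. 5 of 5: a chunky domed disc, 34 mm diameter, 24 mm high, bevelled below, polished and slippery, about 50 g; origin at its middle, z up through its dome; starts flat in the black bin
- kit: the grey two-compartment kit tray, fixed to the bench, 310 mm long (x), 170 mm wide (y), walls 50 mm high, 6 mm thick. Origin: centre of its underside; x points away from the robot. A 5 mm cross wall at x = +27 mm divides it into the longer near compartment (white floor) for caps and the shorter far one (green floor) for the tape
- kit_caps (a point): centre of the floor of the kit tray's near, white-floored caps compartment (174 x 158 mm inside, floor 6 mm above the bench); axes as the tray's
- kit_tape (a point): centre of the floor of the kit tray's far, green-floored tape compartment (119 x 158 mm inside, floor 6 mm above the bench); axes as the tray's
- roll: blue tape roll, a ring 64 mm outside diameter, 29 mm hole, 30 mm high, loose, about 90 g; origin at its centre, z along its axis; starts lying on the stand's foot around its post, centre 27 mm above the bench
- stand: fixed steel stand: round foot 90 mm diameter, 12 mm thick, with an upright 18 mm post whose top is 70 mm above the bench. Origin: centre of its underside
- elbow: bare steel 90-degree pipe elbow, about 105 x 105 x 48 mm, lying on its side; bystander, not to be disturbed
- tee: bare steel pipe tee, 110 mm long, 44 mm thick, lying flat; bystander, not to be disturbed
- can: upright red spray can, 60 mm diameter, 150 mm tall; bystander, not to be disturbed
- stub: short upright steel pipe ring, 90 mm diameter, 50 mm tall; bystander, not to be disturbed
- mug: white mug, 80 mm diameter, 90 mm tall; bystander, not to be disturbed

How it is judged:
By the outcome, as a careful person would: the job done as asked, in the order asked, and still so for the second after the job is handed in, with the robot touching nothing.
It also fails if it takes over 72 s, if anything falls off the work surface, if the arm or the gripper's body presses on something with over 40 N, if the wrist force passes 120 N, or if a joint passes its speed limit or range.

## Robot

A 6-joint arm with a two-finger parallel gripper is mounted at the origin on the work surface. World frame = base frame: x ahead of the robot, y to its left, z up, the work surface at z = 0. Lengths are in m, angles in rad, forces in N, time in s.
With the tool pointing down it reaches from about 0.325 to 0.9 m from the base axis. Payload 6.1 kg.
Tool frame: the origin (TCP) lies at the very end of the fingers, on their centre line; the grasp point (between the pads) lies 19 mm behind it (env.tcp_to_grasp is the z of the grasp point in the tool frame, in m); z points along the fingers, y is the direction in which the jaws open and shut (so a half turn about z gives the same grasp; the last joint's range is limited). The gripper opens to 87 mm and grips with 3 to 60 N. Pads are 19 mm wide; open, the fingers measure 117 mm over their backs; the gripper's body (75 mm by 190 mm) begins 51 mm behind the grasp point.
Start: joints at [-1.306, 0.22, 1.526, -0, 1.395, -0.126], TCP at [0.238, -0.578, 0.223] pointing down, gripper open.
Joint ranges: [-2.98, 2.98], [-0.91, 2.08], [0.09, 2.57], [-1.24, 4.39], [0.2, 2.65], [-2.68, 2.68]. Speed limits (rad/s): [2.57, 2.57, 3.01, 3.14, 3.14, 3.14].

## Interface

Orientations are given as a unit quaternion [x, y, z, w].
In Python, from rig import env gives the robot as it stands.
- The arm moves only by the tool carry_out, never from a script. Its argument "series" is a list of rows, each a list of 5 numbers: the opening, from 0 (shut) to 1 (fully open), then the shift along the tool's x, y, z in m, then the turn about the tool's z in rad. A call has 1 to 12 rows; each row shifts and turns the pose as measured when the row begins, along the tool's axes as they then stand; what a row does not reach is not made up. A row lasts 1/10 s, in which the tool goes at most 50 mm and 8.59 degrees, less where a joint would pass 70% of its speed; a pose out of reach is approached as far as the arm can. A call is refused whole if a number of a shift passes 0.05 or a number of a turn 0.15, either way. A call with a gripper value outside its range is refused whole. The fingers move at their own pace and stop on an object; "force" is the grip in N (left out, the last holds). Time passes only in rows, so rows that do not move let the fingers close. It gives the time, the measured TCP pose, the force and the opening at its end, in the units of the state.
- env.read_state(): the state, without advancing time (a new reading comes with each control period).
- env.get_image(name): name is "scene" or "top" or "wrist"; returns a dict with "image" (480x640x3 uint8, blue, green, red), "mtx" (3x3 intrinsics, pixels), "rvec" (rotation vector, rad) and "tvec" (3), from world to camera coordinates, as OpenCV has them. Camera axes: x right, y down, z forward; pixel columns grow to the right and rows downward; lengths in m; the calibration is good to about 2 mm. A picture is of the moment at which its call begins. There is no depth.
- env.finish_job(): hands the job in, once; it reports no verdict.
Trained networks look in a picture, given as the dict that the camera call returned (one of the last four; its "shot" number tells which), for a name from the list of things; names that differ only in an ending like _2 or _b are one class to them, and where a whole thing is asked for, a point or a joint stands for the part that bears it (a point fixed in the world has none). Each returns a list of dicts, best first, with "confidence" (0 to 1); they miss things now and then, are a little off and sometimes report something else, mostly with a low value. They report only what shows in the picture. A call takes as long as a camera call.
- env.spot_in(query, picture): "location" ([x, y, z] in m, in world coordinates, good to about 4 mm: the middle of the surface that is visible of it).
The state is a dict: "time": time; "joint_positions": joint angles; "dq": joint speeds; "joint_efforts": joint torques, N m; "ee_pos": TCP position; "ee_rot": TCP orientation; "contact_force": force on the tool from outside, world axes, zero at the start; "moment": the same for the moment, N m; "gripper_width": finger opening in m.
Only numpy, scipy, OpenCV 4.12 (cv2) and the standard library are available. Lean on these libraries where they do the work, as an engineer would, in place of code of your own. Each camera call takes 0.05 s, during which the arm holds its last target. There are 200 camera calls.

## Working session

There is one attempt and no reset: what is moved stays moved. The work goes in short steps, Python scripts to look and compute and a tool call to move; the robot and the scene stay as the last step left them, time stands still between calls to the robot, and variables do not carry over. Pictures are saved under pics/ and viewed, about 8 in all and at most 12, crops included, and the job is handed in when it is done.

Besides the shell and the picture viewer there is one more tool, called after "Call:" as a command line: name --pt "numbers of a row" for each row, then --argument value for the rest. carry_out: Moves the arm, as the interface text tells. Its arguments: {"type":"object","properties":{"series":{"type":"array","items":{"type":"array","items":{"type":"number"}}},"force":{"type":"number"}},"required":["series"]}

```bash
mkdir -p pics; cat > h.py <<'E'
from rig import env
import cv2, numpy as np
from scipy.spatial.transform import Rotation as R
def pix(p,pic):
    return cv2.projectPoints(np.array(p,float).reshape(-1,3),pic['rvec'],pic['tvec'],pic['mtx'],None)[0].reshape(-1,2)
def ray(uv,z,pic):
    Rm=cv2.Rodrigues(pic['rvec'])[0]; c=-Rm.T@np.ravel(pic['tvec'])
    d=Rm.T@np.linalg.inv(pic['mtx'])@np.array([uv[0],uv[1],1.]); return c+d*(z-c[2])/d[2]
E
python3 - <<'E'
from h import *
s=env.read_state(); print({k:np.round(v,3).tolist() for k,v in s.items()}, env.tcp_to_grasp)
for n in ['scene','top']:
    p=env.get_image(n); cv2.imwrite(f'pics/{n}0.png',p['image'])
    Rm=cv2.Rodrigues(p['rvec'])[0]; print(n,-Rm.T@np.ravel(p['tvec']))
    for q in ['scoop','scoop_grip','scoop_lip','bin','cap0','kit','kit_caps','kit_tape','roll','stand','elbow','tee','can','stub','mug']:
        try: r=env.spot_in(q,p)
        except Exception as e: print(q,e); continue
        print(q,[(np.round(d['location'],3).tolist(),round(d['confidence'],2)) for d in r[:6] if d['confidence']>.3])
E
```

```text
{'time': 0.0, 'joint_positions': [-1.306, 0.221, 1.528, -0.0, 1.395, -0.126], 'dq': [-0.001, 0.001, -0.0, -0.002, -0.0, 0.001], 'joint_efforts': [-0.002, -49.462, -38.737, 0.07, 0.057, -0.0], 'ee_pos': [0.238, -0.577, 0.221], 'ee_rot': [0.981, 0.194, -0.0, -0.001], 'contact_force': [0.147, -0.322, 1.505], 'moment': [0.004, 0.035, -0.034], 'gripper_width': 0.087} -0.0187
scene [1.04784982 0.44353235 1.12865969]
scoop [([0.483, 0.021, 0.011], 0.75), ([0.616, 0.459, 0.135], 0.72)]
scoop_grip [([0.482, 0.023, 0.015], 0.79)]
scoop_lip [([0.485, 0.019, 0.012], 0.81), ([0.56, 0.246, 0.006], 0.54)]
bin [([0.569, -0.275, 0.024], 0.57), ([0.68, 0.035, 0.041], 0.33)]
cap0 [([0.592, -0.282, 0.024], 0.58), ([0.634, -0.302, 0.025], 0.56), ([0.596, -0.238, 0.025], 0.47)]
kit [([0.56, 0.247, 0.011], 0.78)]
kit_caps [([0.563, 0.241, 0.007], 0.87), ([0.81, -0.017, 0.046], 0.61)]
kit_tape [([0.561, 0.243, 0.008], 0.58)]
roll [([0.68, 0.035, 0.042], 0.89)]
stand [([0.679, 0.03, 0.011], 0.87)]
elbow [([0.807, -0.016, 0.042], 0.86)]
tee [([0.511, 0.52, 0.037], 0.84)]
can [([0.51, 0.522, 0.037], 0.57)]
stu
[... 228 characters left out ...]
78), ([0.552, 0.248, 0.009], 0.46)]
bin [([0.567, -0.278, 0.012], 0.69)]
cap0 [([0.594, -0.239, 0.028], 0.66), ([0.626, -0.266, 0.028], 0.45), ([0.633, -0.229, 0.028], 0.43)]
kit [([0.553, 0.244, 0.01], 0.56)]
kit_caps [([0.552, 0.246, 0.007], 0.91)]
kit_tape [([0.555, 0.25, 0.007], 0.76), ([0.476, 0.013, 0.001], 0.56), ([0.668, 0.024, 0.04], 0.35)]
roll [([0.669, 0.025, 0.042], 0.83)]
stand [([0.593, -0.24, 0.024], 0.63)]
elbow [([0.794, -0.024, 0.043], 0.97), ([0.472, 0.013, 0.001], 0.45)]
tee [([0.507, 0.51, 0.038], 0.9)]
can [([0.592, 0.443, 0.137], 0.8), ([0.552, 0.245, 0.006], 0.39)]
stub [([0.498, -0.513, 0.045], 0.94)]
mug [([0.62, -0.47, 0.05], 0.97), ([0.586, -0.288, 0.026], 0.31)]
```

View pics/top0.png

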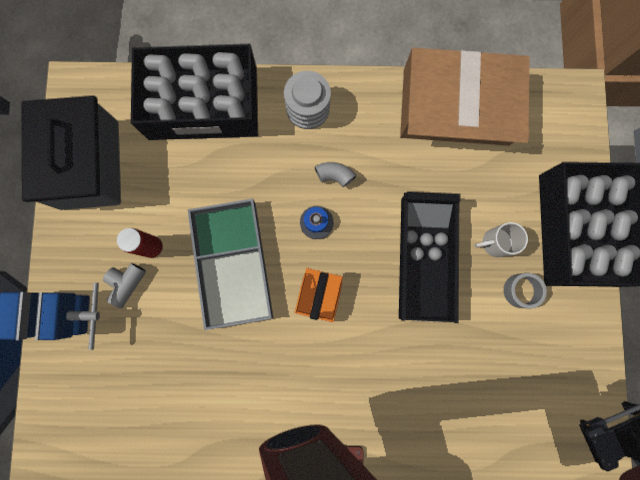

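View pics/scene0.png

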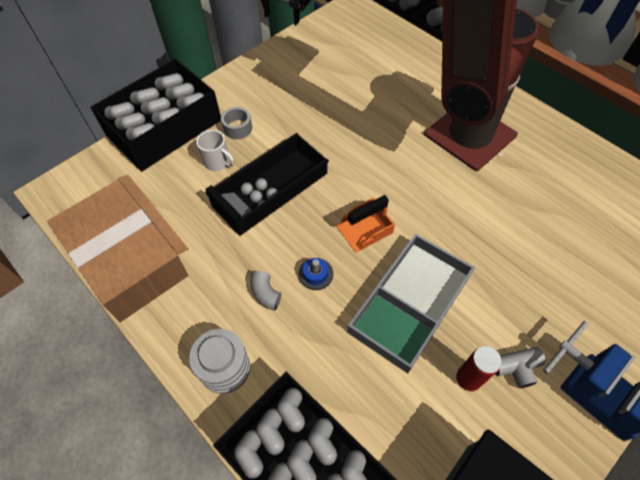

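```bash
python3 - <<'E'
import cv2,numpy as np
t=cv2.imread('pics/top0.png')
a=cv2.resize(t[180:340,385:475],None,fx=3.7,fy=3.7,interpolation=cv2.INTER_CUBIC)   # bin
b=cv2.resize(t[255:330,285:355],None,fx=6,fy=6,interpolation=cv2.INTER_CUBIC) #scoop
o=np.zeros((600,800,3),np.uint8); o[:a.shape[0],:a.shape[1]]=a; o[:b.shape[0],350:350+b.shape[1]]=b
cv2.imwrite('pics/c1.png',o)
E
```

```text
(no output)
```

View pics/c1.png

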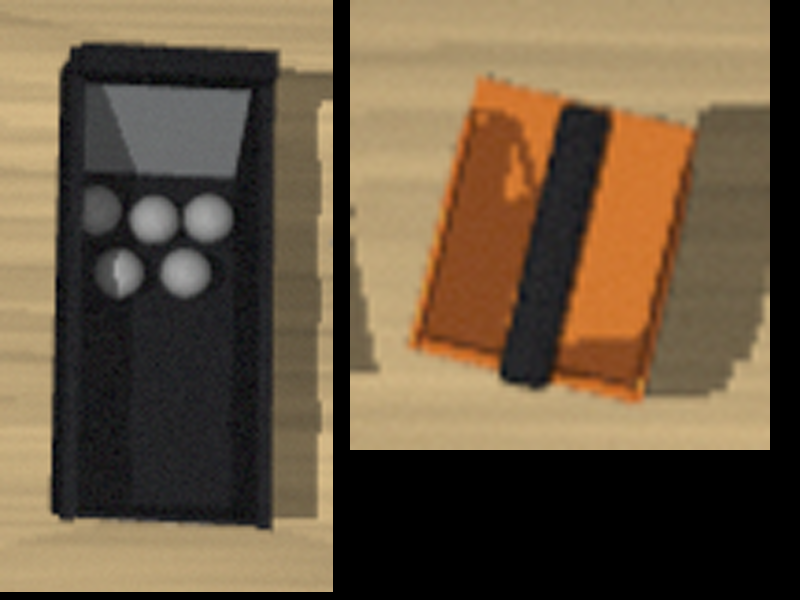

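```bash
python3 - <<'E'
from h import *
p=env.get_image('top')
def show(n,l):
    q=[ray(uv,z,p)[:2] for uv,z in l]; print(n,np.round(q,3).tolist(),'mean',np.mean(q,0).round(4)); return np.array(q)
ang=lambda v:round(float(np.arctan2(v[1],v[0])),3)
s=show('scoop',[((306.2,267.7),.0025),((342.5,276.3),.0025),((333.3,322),.045),((295.5,312.8),.045)])
print('yaw',ang(s[:2].mean(0)-s[2:].mean(0)), ang(s[0]-s[1])-1.571)
h=show('handle',[((324.2,272.8),.109),((314.5,318.8),.109)]); print(ang(h[0]-h[1]))
c=lambda u,v:(u/3.7+385,v/3.7+180)
b=show('bin',[(c(72,45),.085),(c(278,52),.085),(c(270,527),.065),(c(55,515),.065)]); print(ang(b[:2].mean(0)-b[2:].mean(0)))
k=show('kit',[((189,210),.05),((254,200),.05),((271,318),.05),((205,328),.05)]); print(ang(k[:2].mean(0)-k[2:].mean(0)))
show('post',[((317,218),.07)])
c2=show('caps',[(c(*x),.025) for x in [(98,210),(153,219),(209,218),(119,273),(185,273)]])
rz=R.from_quat(env.read_state()['ee_rot']).as_matrix(); print(rz.round(3))
E
```

```text
scoop [[0.549, 0.046], [0.528, -0.049], [0.411, -0.025], [0.433, 0.07]] mean [0.4801 0.0107]
yaw -0.206 -0.21899999999999986
handle [[0.53, 0.001], [0.421, 0.022]] mean [0.4759 0.0115]
-0.196
bin [[0.737, -0.199], [0.734, -0.338], [0.415, -0.331], [0.421, -0.188]] mean [ 0.5766 -0.264 ]
-0.029
kit [[0.69, 0.349], [0.719, 0.183], [0.419, 0.131], [0.392, 0.295]] mean [0.5552 0.2395]
0.176
post [[0.67, 0.02]] mean [0.6704 0.0197]
caps [[0.632, -0.228], [0.626, -0.267], [0.627, -0.306], [0.588, -0.242], [0.588, -0.288]] mean [ 0.6124 -0.2662]
[[ 0.925  0.381 -0.   ]
 [ 0.381 -0.925  0.   ]
 [-0.    -0.    -1.   ]]
```

Call:
carry_out --pt "1 0 0 0 0.147" --pt "1 0 0 0 0.147" --pt "1 0 0 0 0.147" --pt "1 0 0 0 0.147" --pt "1 0.008 -0.045 0 0" --pt "1 0.008 -0.045 0 0" --pt "1 0.008 -0.045 0 0" --pt "1 0.008 -0.045 0 0" --pt "1 0.008 -0.045 0 0" --pt "1 0.008 -0.045 0 0" --pt "1 0.008 -0.045 0 0" --pt "1 0.008 -0.045 0 0"

```text
time: 2.85
ee_pos: [0.3798, -0.2336, 0.2212]
ee_rot: [0.994, -0.113, 0.001, 0.001]
contact_force: [1.2, 0.1, -0.1]
gripper_width: 0.0868
```

Call:
carry_out --pt "1 0.008 -0.045 0 0" --pt "1 0.008 -0.045 0 0" --pt "1 0.008 -0.045 0 0" --pt "1 0.008 -0.045 0 0" --pt "1 0.008 -0.045 0 0" --pt "1 0.008 -0.03 0 0" --pt "1 0 0 0 0"

```text
time: 3.55
ee_pos: [0.4881, 0.0192, 0.2237]
ee_rot: [0.994, -0.111, 0.005, 0.001]
contact_force: [-0.6, -1.0, -0.6]
gripper_width: 0.087
```

```bash
cat >> h.py <<'E'
def st():
    s=env.read_state(); m=R.from_quat(s['ee_rot']).as_matrix()
    print('t',round(s['time'],2),'tcp',np.round(s['ee_pos'],4),'yaw',round(float(np.arctan2(m[1,0],m[0,0])),4),'tilt',np.round(m[:,2],3),'F',np.round(s['contact_force'],1),'M',np.round(s['moment'],2),'w',round(float(s['gripper_width']),4),'j',np.round(s['joint_positions'],2))
    return np.array(s['ee_pos']),m
def to(xyz,yaw):
    p,m=st(); y=float(np.arctan2(m[1,0],m[0,0])); d=np.array(xyz)-p
    dy=(y-yaw+np.pi)%(2*np.pi)-np.pi
    c,s=np.cos(yaw),np.sin(yaw)
    print('turn',round(dy,4),'shift now',np.round(m.T@d,4),'shift after turn',np.round([c*d[0]+s*d[1],s*d[0]-c*d[1],-d[2]],4))
E
python3 - <<'E'
from h import *
to((.476,.0115,.071),-.2)
p=env.get_image('wrist'); cv2.imwrite('pics/w1.png',p['image'])
for q in ['scoop','scoop_grip','scoop_lip']: print(q,[(np.round(d['location'],3),round(d['confidence'],2)) for d in env.spot_in(q,p)[:2]])
E
```

```text
t 3.55 tcp [0.4881 0.0192 0.2237] yaw -0.2215 tilt [ 0.01  -0.003 -1.   ] F [-0.6 -1.  -0.6] M [ 0.03  0.05 -0.02] w 0.087 j [-0.12 -0.12  1.88 -0.    1.37  1.67]
turn -0.0215 shift now [-0.0116  0.0101  0.1526] shift after turn [-0.0103  0.01    0.1527]
scoop [(array([0.475, 0.012, 0.006]), 0.6)]
scoop_grip [(array([ 0.478,  0.012, -0.002]), 0.65)]
scoop_lip [(array([0.48 , 0.012, 0.   ]), 0.63)]
```

View pics/w1.png

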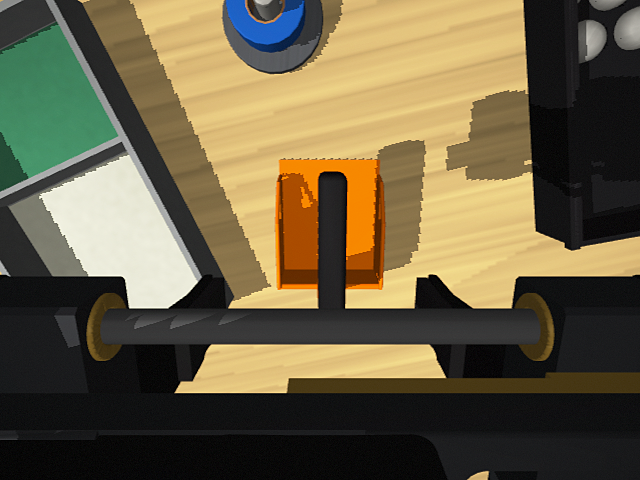

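```bash
python3 - <<'E'
from h import *
p=env.get_image('wrist')
a=ray((333,172),.109,p);b=ray((332,300),.109,p); v=(a-b)[:2]; print(a,b,np.arctan2(v[1],v[0]))
u=v/np.linalg.norm(v); g=a[:2]-.0575*u; print('grip',g)
q=[ray(x,.0025,p)[:2] for x in [(279,160),(380,160)]]; print(q, np.mean(q,0)-.064*u)
to((g[0],g[1],.071),-.215)
E
```

```text
[ 0.53069269 -0.00625266  0.109     ] [0.43425032 0.01596938 0.109     ] -0.2264652493294054
grip [0.47466088 0.00665807]
[array([0.54572296, 0.04105689]), array([ 0.52324992, -0.05614972])] [0.4721206  0.00682379]
t 3.8 tcp [0.4867 0.0149 0.2234] yaw -0.2273 tilt [ 0.008 -0.004 -1.   ] F [ 0.5 -0.1 -0.1] M [ 0.03 -0.05 -0.01] w 0.0869 j [-0.13 -0.12  1.88 -0.    1.37  1.67]
turn -0.0123 shift now [-0.0113  0.0103  0.1524] shift after turn [-0.01    0.0106  0.1524]
```

Call:
carry_out --pt "1 -0.011 0.009 0.02 0" --pt "1 0 0 0.04 0" --pt "1 0 0 0.04 0" --pt "1 0 0 0.03 0" --pt "1 0 0 0.015 0" --pt "1 0 0 0 0" --force 40

```text
time: 4.4
ee_pos: [0.4753, -0.0012, 0.0765]
ee_rot: [0.993, -0.12, 0.008, 0.003]
contact_force: [-0.8, 0.5, 0.4]
gripper_width: 0.0869
```

```bash
python3 - <<'E'
from h import *
to((.4747,.008,.071),-.2265)
E
```

```text
t 4.4 tcp [ 0.4753 -0.0012  0.0765] yaw -0.2411 tilt [ 0.015 -0.007 -1.   ] F [-0.8  0.5  0.4] M [0.01 0.04 0.04] w 0.0869 j [-0.17  0.01  2.05 -0.01  1.07  1.65]
turn -0.0146 shift now [-0.0028 -0.0088  0.0054] shift after turn [-0.0026 -0.0089  0.0055]
```

Call:
carry_out --pt "1 -0.003 -0.009 0.005 -0.015" --pt "1 0 0 0 0" --pt "0.3 0 0 0 0" --pt "0 0 0 0 0" --pt "0 0 0 0 0" --pt "0 0 0 0 0" --pt "0 0 0 0 0" --pt "0 0 0 0 0" --force 45

```text
time: 5.2
ee_pos: [0.4782, 0.0068, 0.0766]
ee_rot: [0.993, -0.114, 0.012, 0.003]
contact_force: [0.5, -0.5, -0.1]
gripper_width: 0.047
```

```bash
python3 - <<'E'
from h import *
to((.4747,.008,.071),-.2265)
E
```

```text
t 5.2 tcp [0.4782 0.0068 0.0766] yaw -0.2276 tilt [ 0.024 -0.009 -1.   ] F [ 0.5 -0.5 -0.1] M [ 0.03  0.07 -0.02] w 0.047 j [-0.15  0.01  2.05 -0.01  1.06  1.65]
turn -0.0011 shift now [-0.0038 -0.0004  0.0055] shift after turn [-0.0037 -0.0004  0.0056]
```

Call:
carry_out --pt "0 -0.003 0 0.006 0" --pt "0 0 0 0 0" --pt "0 0 0 0 0" --pt "0 0 0 0 0" --pt "0 0 0 0 0" --pt "0 0 0 -0.02 0" --force 45

```text
time: 5.8
ee_pos: [0.4717, 0.0082, 0.0871]
ee_rot: [0.993, -0.114, 0.009, 0.003]
contact_force: [-0.8, 0.2, -2.7]
gripper_width: 0.0216
```

```bash
python3 - <<'E'
from h import *
st()
E
```

```text
t 5.8 tcp [0.4717 0.0082 0.0871] yaw -0.2277 tilt [ 0.017 -0.007 -1.   ] F [-0.8  0.2 -2.7] M [0.08 0.04 0.  ] w 0.0216 j [-0.15 -0.02  2.05 -0.01  1.09  1.65]
```

Call:
carry_out --pt "0 0 0 -0.035 0" --pt "0 0 0 -0.04 -0.1" --pt "0 0 0 -0.03 -0.1" --pt "0 0.005 0.03 0 0" --pt "0 0.005 0.045 0 0" --pt "0 0.005 0.045 0 0" --pt "0 0.005 0.045 0 0" --pt "0 0.005 0.045 0 0" --pt "0 0.003 0.035 0 0" --pt "0 0.003 0.02 0 0" --pt "0 0 0 0 0"

```text
time: 6.9
ee_pos: [0.4934, -0.266, 0.1953]
ee_rot: [1.0, -0.007, 0.006, 0.003]
contact_force: [-0.2, -0.4, -2.5]
gripper_width: 0.0216
```

```bash
python3 - <<'E'
from h import *
p=env.get_image('wrist'); to((.4926,-.2616,.19),-.03); cv2.imwrite('pics/w2.png',p['image'])
t=env.get_image('top'); cv2.imwrite('pics/t2.png',t['image'])
E
```

```text
t 6.95 tcp [ 0.4931 -0.2647  0.195 ] yaw -0.0143 tilt [ 0.01  -0.006 -1.   ] F [-0.4  0.3 -2.1] M [ 0.02  0.   -0.02] w 0.0214 j [-0.63  0.08  1.74  0.    1.31  0.95]
turn 0.0157 shift now [-0.0006 -0.0031  0.0049] shift after turn [-0.0006 -0.0031  0.005 ]
```

View pics/w2.png

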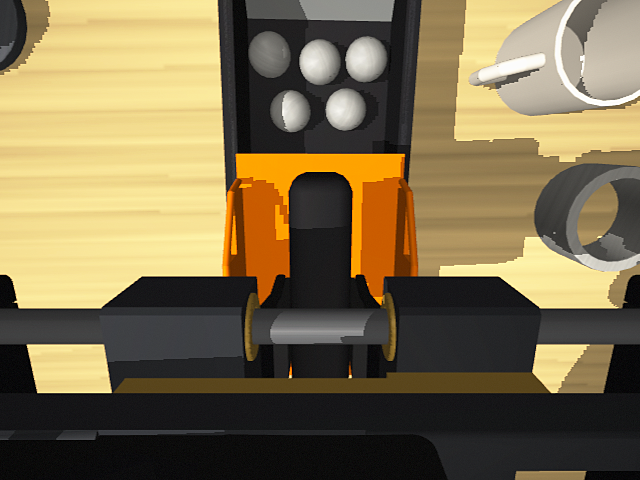

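```bash
python3 - <<'E'
from h import *
p=env.get_image('wrist')
r=lambda uv,z:ray(uv,z,p)[:2].round(4)
print('ramp base',r((247,18),.005),r((390,23),.005))
print('rim L',r((219,3),.065),r((224,150),.065),'R',r((419,3),.065),r((410,150),.065))
print('lip',r((237,154),.125),r((405,154),.125))
print('capsY',[r(x,.02) for x in [(270,54),(320,62),(366,60),(291,111),(346,110)]])
E
```

```text
ramp base [ 0.6628 -0.207 ] [ 0.6575 -0.3263]
rim L [ 0.6548 -0.1982] [ 0.5569 -0.1942] R [ 0.6532 -0.3353] [ 0.555  -0.3335]
lip [ 0.5552 -0.2161] [ 0.5538 -0.3164]
capsY [array([ 0.6319, -0.2266]), array([ 0.6253, -0.2672]), array([ 0.6264, -0.3049]), array([ 0.5876, -0.2422]), array([ 0.5877, -0.2886])]
```

Call:
carry_out --pt "0 0 -0.003 0.005 0.019" --pt "0 0 0 0.015 0" --pt "0 0 0 0 0"

```text
time: 7.35
ee_pos: [0.4936, -0.2559, 0.1731]
ee_rot: [1.0, -0.015, 0.005, 0.002]
contact_force: [-1.5, 0.2, -2.4]
gripper_width: 0.0216
```

```bash
python3 - <<'E'
from h import *
to((.493,-.2613,.078),-.033)
E
```

```text
t 7.35 tcp [ 0.4936 -0.2559  0.1731] yaw -0.0291 tilt [ 0.01  -0.004 -1.   ] F [-1.5  0.2 -2.4] M [0.02 0.01 0.02] w 0.0216 j [-0.62  0.09  1.77  0.    1.27  0.98]
turn 0.0039 shift now [-0.0014  0.0051  0.0951] shift after turn [-0.0004  0.0054  0.0951]
```

Call:
carry_out --pt "0 0 0.005 0 0.004" --pt "0 0 0 0 0"

```text
time: 7.55
ee_pos: [0.4932, -0.2597, 0.1722]
ee_rot: [1.0, -0.016, 0.004, 0.001]
contact_force: [-0.4, -0.7, -3.0]
gripper_width: 0.0218
```

```bash
python3 - <<'E'
from h import *
to((.493,-.2613,.078),-.033)
E
```

```text
t 7.55 tcp [ 0.4932 -0.2597  0.1722] yaw -0.0313 tilt [ 0.009 -0.003 -1.   ] F [-0.4 -0.7 -3. ] M [-0.03  0.03 -0.03] w 0.0218 j [-0.63  0.09  1.77  0.    1.27  0.97]
turn 0.0017 shift now [-0.001   0.0013  0.0942] shift after turn [-0.0002  0.0016  0.0942]
```

Good; descend.

Call:
carry_out --pt "0 0 0.001 0.025 0" --pt "0 0 0 0.025 0" --pt "0 0 0 0.025 0" --pt "0 0 0 0.01 0" --pt "0 0 0 0 0"

```text
time: 8.05
ee_pos: [0.4967, -0.263, 0.0882]
ee_rot: [1.0, -0.016, 0.007, 0.003]
contact_force: [0.3, 1.4, -1.9]
gripper_width: 0.0214
```

```bash
python3 - <<'E'
from h import *
to((.493,-.2613,.078),-.033)
E
```

```text
t 8.05 tcp [ 0.4967 -0.263   0.0882] yaw -0.0312 tilt [ 0.014 -0.007 -1.   ] F [ 0.3  1.4 -1.9] M [ 0.08  0.04 -0.01] w 0.0214 j [-0.63  0.19  1.82  0.    1.11  0.97]
turn 0.0018 shift now [-0.0039 -0.0017  0.0101] shift after turn [-0.0037 -0.0016  0.0102]
```

Call:
carry_out --pt "0 -0.003 -0.001 0.006 0" --pt "0 0 0 0.004 0" --pt "0 0 0 0.003 0"

```text
time: 8.35
ee_pos: [0.4956, -0.2633, 0.0778]
ee_rot: [1.0, -0.016, 0.009, 0.005]
contact_force: [0.6, -0.6, -1.9]
gripper_width: 0.0214
```

```bash
python3 - <<'E'
from h import *
to((.493,-.2613,.078),-.033)
E
```

```text
t 8.35 tcp [ 0.4956 -0.2633  0.0778] yaw -0.0311 tilt [ 0.018 -0.01  -1.   ] F [ 0.6 -0.6 -1.9] M [ 0.07 -0.03  0.02] w 0.0214 j [-0.63  0.2   1.84  0.    1.08  0.97]
turn 0.0019 shift now [-0.0027 -0.0019 -0.0003] shift after turn [-0.0027 -0.0019 -0.0002]
```

Call:
carry_out --pt "0 -0.002 -0.002 0.004 0" --pt "0 0 0 0.002 0" --pt "0 0 0 0 0"

```text
time: 8.65
ee_pos: [0.496, -0.2633, 0.076]
ee_rot: [1.0, -0.016, 0.012, 0.007]
contact_force: [0.2, 0.2, -2.8]
gripper_width: 0.0215
```

```bash
python3 - <<'E'
from h import *
to((.493,-.2613,.078),-.033)
E
```

```text
t 8.65 tcp [ 0.496  -0.2633  0.076 ] yaw -0.0311 tilt [ 0.024 -0.014 -1.   ] F [ 0.2  0.2 -2.8] M [0.06 0.05 0.02] w 0.0215 j [-0.63  0.2   1.84  0.    1.07  0.97]
turn 0.0019 shift now [-0.0031 -0.0019 -0.0021] shift after turn [-0.0031 -0.0019 -0.002 ]
```

Call:
carry_out --pt "0 -0.003 -0.001 0.007 0" --pt "0 0 0 0.005 0"

```text
time: 8.85
ee_pos: [0.4984, -0.2659, 0.0745]
ee_rot: [1.0, -0.016, 0.017, 0.01]
contact_force: [-10.4, 6.3, 28.3]
gripper_width: 0.0221
```

```bash
python3 - <<'E'
from h import *
to((.493,-.2613,.078),-.033)
E
```

```text
t 8.85 tcp [ 0.4984 -0.2659  0.0745] yaw -0.0311 tilt [ 0.034 -0.021 -0.999] F [-10.4   6.3  28.3] M [2.17 1.89 0.13] w 0.0221 j [-0.63  0.2   1.84  0.    1.06  0.97]
turn 0.0019 shift now [-0.0054 -0.0044 -0.0038] shift after turn [-0.0055 -0.0044 -0.0035]
```

Call:
carry_out --pt "0 -0.003 -0.003 -0.03 0" --pt "0 -0.003 0 -0.02 0"

```text
time: 9.05
ee_pos: [0.4898, -0.2609, 0.1241]
ee_rot: [1.0, -0.016, 0.016, 0.01]
contact_force: [0.3, -1.4, -1.8]
gripper_width: 0.0217
```

```bash
python3 - <<'E'
from h import *
st()
for i in range(3): env.get_image('top'); st()
E
```

```text
t 9.05 tcp [ 0.4898 -0.2609  0.1241] yaw -0.0312 tilt [ 0.032 -0.02  -0.999] F [ 0.3 -1.4 -1.8] M [0.02 0.01 0.01] w 0.0217 j [-0.63  0.12  1.84  0.    1.15  0.97]
t 9.1 tcp [ 0.4904 -0.2617  0.1267] yaw -0.031 tilt [ 0.034 -0.021 -0.999] F [ 1.9 -1.  -0.1] M [-0.09 -0.21 -0.05] w 0.0219 j [-0.63  0.11  1.84  0.    1.15  0.97]
t 9.15 tcp [ 0.4905 -0.2618  0.1249] yaw -0.0313 tilt [ 0.034 -0.021 -0.999] F [ 0.8 -1.2 -1.7] M [-0.01  0.01 -0.03] w 0.0217 j [-0.63  0.12  1.84  0.    1.15  0.97]
t 9.2 tcp [ 0.4897 -0.2611  0.123 ] yaw -0.0315 tilt [ 0.032 -0.02  -0.999] F [-0.2  0.6 -2.4] M [0.07 0.04 0.02] w 0.0217 j [-0.63  0.12  1.84  0.    1.15  0.97]
```

Call:
carry_out --pt "0 0 0 0.03 0" --pt "0 0 0 0.012 0" --pt "0 0 0 0.007 0" --force 45

```text
time: 9.5
ee_pos: [0.4924, -0.2633, 0.0736]
ee_rot: [1.0, -0.016, 0.017, 0.011]
contact_force: [-13.6, 8.1, 56.4]
gripper_width: 0.0219
```

```bash
python3 - <<'E'
from h import *
st()
E
```

```text
t 9.5 tcp [ 0.4924 -0.2633  0.0736] yaw -0.0314 tilt [ 0.034 -0.022 -0.999] F [-13.6   8.1  56.4] M [2.43 1.86 0.  ] w 0.0219 j [-0.63  0.19  1.86  0.    1.05  0.97]
```

Call:
carry_out --pt "0 0.015 0 -0.001 0" --pt "0 0.03 0 0.001 0" --pt "0 0.03 0 0.001 0"

```text
time: 9.8
ee_pos: [0.565, -0.2664, 0.0741]
ee_rot: [1.0, -0.017, 0.014, 0.01]
contact_force: [-6.3, -0.9, 9.1]
gripper_width: 0.0217
```

```bash
python3 - <<'E'
from h import *
st()
E
```

```text
t 9.8 tcp [ 0.565  -0.2664  0.0741] yaw -0.034 tilt [ 0.027 -0.021 -0.999] F [-6.3 -0.9  9.1] M [0.31 0.86 0.16] w 0.0217 j [-0.57  0.34  1.68 -0.    1.09  1.04]
```

Call:
carry_out --pt "0 0.02 0 0.001 0" --pt "0 0.012 0 0.001 0"

```text
time: 10.0
ee_pos: [0.5987, -0.2689, 0.0742]
ee_rot: [1.0, -0.017, 0.013, 0.011]
contact_force: [-12.1, -2.9, 16.1]
gripper_width: 0.0215
```

```bash
python3 - <<'E'
from h import *
st()
p=env.get_image('wrist');t=env.get_image('top')
for pp in (p,t): print([(np.round(d['location'],3).tolist(),round(d['confidence'],2)) for d in env.spot_in('cap0',pp) if d['confidence']>.3])
o=np.zeros((600,800,3),np.uint8); o[:480,:640]=p['image']; 
c=cv2.resize(t['image'][185:330,395:465],None,fx=2.2,fy=2.2); o[:c.shape[0],640:640+c.shape[1]]=c
cv2.imwrite('pics/w3.png',o)
E
```

```text
t 10.0 tcp [ 0.5987 -0.2689  0.0742] yaw -0.0329 tilt [ 0.025 -0.022 -0.999] F [-12.1  -2.9  16.1] M [0.31 1.78 0.27] w 0.0215 j [-0.54  0.41  1.59 -0.01  1.12  1.07]
[([0.636, -0.246, 0.032], 0.97), ([0.655, -0.309, 0.032], 0.87), ([0.633, -0.301, 0.029], 0.64), ([0.658, -0.27, 0.03], 0.59)]
[([0.665, -0.236, 0.033], 0.39)]
```

View pics/w3.png

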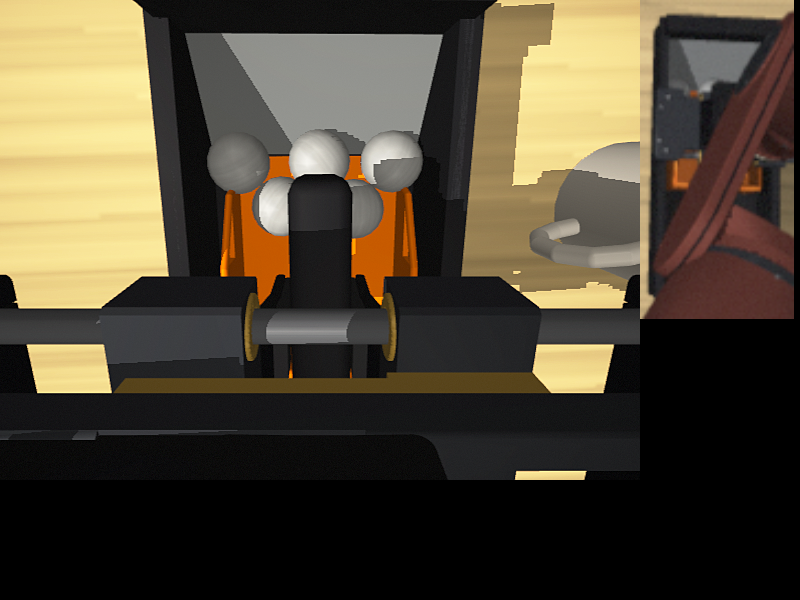

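Call:
carry_out --pt "0 -0.004 0 -0.001 0" --pt "0 -0.009 0 0 0" --pt "0 -0.015 0 -0.0005 0" --pt "0 -0.022 0 -0.0005 0" --pt "0 -0.03 0 -0.001 0" --pt "0 0.004 0 0 0" --pt "0 0 0 0 0"

```text
time: 10.9
ee_pos: [0.5186, -0.2651, 0.0741]
ee_rot: [1.0, -0.018, 0.016, 0.01]
contact_force: [3.0, -0.4, 0.0]
gripper_width: 0.0213
```

```bash
python3 - <<'E'
from h import *
st()
p=env.get_image('wrist')
print([(np.round(d['location'],3).tolist(),round(d['confidence'],2)) for d in env.spot_in('cap0',p) if d['confidence']>.3])
cv2.imwrite('pics/w4.png',p['image'])
E
```

```text
t 10.9 tcp [ 0.5186 -0.2651  0.0741] yaw -0.0354 tilt [ 0.031 -0.021 -0.999] F [ 3.  -0.4  0. ] M [ 0.32 -0.47 -0.1 ] w 0.0213 j [-0.61  0.24  1.8   0.    1.06  1.  ]
[([0.644, -0.232, 0.022], 0.92), ([0.573, -0.266, 0.03], 0.86), ([0.574, -0.304, 0.035], 0.77), ([0.532, -0.294, 0.027], 0.71), ([0.538, -0.242, 0.027], 0.68)]
```

View pics/w4.png

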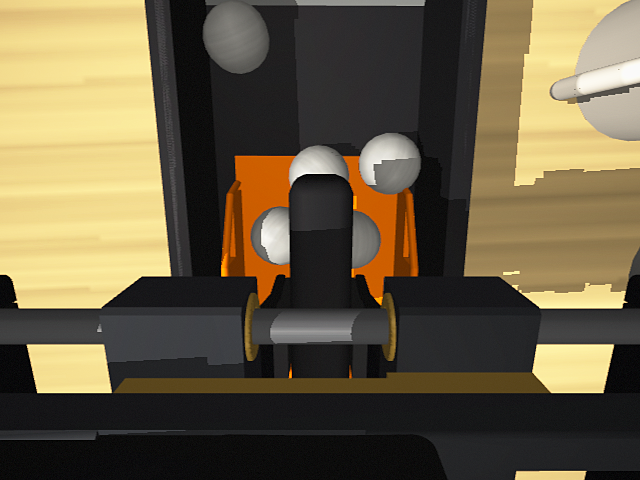

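Call:
carry_out --pt "0 0.035 0 0.001 0" --pt "0 0.022 0 0.001 0" --pt "0 0.014 0 0 0" --pt "0 0.007 0 0 0" --pt "0 0.003 0 0 0"

```text
time: 11.5
ee_pos: [0.5964, -0.2694, 0.0744]
ee_rot: [1.0, -0.017, 0.009, 0.011]
contact_force: [-6.5, -0.8, 8.7]
gripper_width: 0.0216
```

```bash
python3 - <<'E'
from h import *
st()
p=env.get_image('wrist')
for d in env.spot_in('cap0',p):
    if d['confidence']>.3: print(np.round(d['location'],3).tolist(),round(d['confidence'],2),pix(d['location'],p).round())
E
```

```text
t 11.5 tcp [ 0.5964 -0.2694  0.0744] yaw -0.0328 tilt [ 0.017 -0.022 -1.   ] F [-6.5 -0.8  8.7] M [0.39 0.81 0.18] w 0.0216 j [-0.54  0.41  1.59 -0.01  1.12  1.07]
[0.604, -0.242, 0.029] 0.89 [[268. 254.]]
[0.652, -0.304, 0.034] 0.87 [[378. 165.]]
[0.6, -0.295, 0.025] 0.63 [[360. 256.]]
[0.66, -0.231, 0.023] 0.62 [[242. 153.]]
```

Call:
carry_out --pt "0 -0.004 0 -0.001 0" --pt "0 -0.009 -0.001 0 0" --pt "0 -0.015 -0.001 -0.0005 0" --pt "0 -0.022 -0.002 -0.0005 0" --pt "0 -0.025 -0.001 -0.0005 0" --pt "0 0 0 0 0" --pt "0 0.037 -0.001 0.001 0" --pt "0 0.022 0 0.001 0" --pt "0 0.014 0 0 0" --pt "0 0.006 0 0 0" --pt "0 0.002 0 0 0"

```text
time: 12.7
ee_pos: [0.5936, -0.2625, 0.0744]
ee_rot: [1.0, -0.017, 0.006, 0.01]
contact_force: [-5.0, -1.0, 7.4]
gripper_width: 0.0214
```

```bash
python3 - <<'E'
from h import *
st()
p=env.get_image('wrist')
for d in env.spot_in('cap0',p):
    if d['confidence']>.3: print(np.round(d['location'],3).tolist(),round(d['confidence'],2),pix(d['location'],p).round())
cv2.imwrite('pics/w5.png',p['image'])
E
```

```text
t 12.7 tcp [ 0.5936 -0.2625  0.0744] yaw -0.0342 tilt [ 0.011 -0.021 -1.   ] F [-5.  -1.   7.4] M [0.31 0.74 0.14] w 0.0214 j [-0.53  0.4   1.6  -0.01  1.13  1.08]
[0.662, -0.232, 0.023] 0.86 [[255. 145.]]
[0.657, -0.304, 0.034] 0.65 [[391. 149.]]
[0.583, -0.232, 0.027] 0.64 [[266. 283.]]
[0.6, -0.244, 0.023] 0.5 [[284. 252.]]
```

View pics/w5.png

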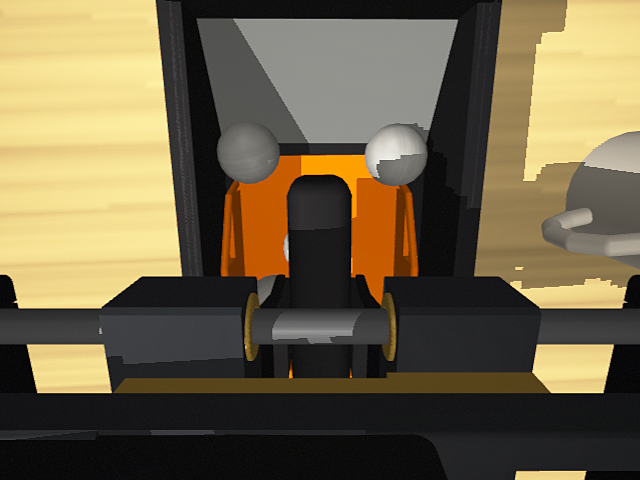

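Call:
carry_out --pt "0 -0.004 0 -0.001 0" --pt "0 -0.01 0 0 0" --pt "0 -0.016 0 -0.0005 0" --pt "0 -0.022 0 -0.0005 0" --pt "0 -0.018 0 -0.0005 0" --pt "0 -0.01 0 -0.0005 0" --pt "0 0 0 0 0"

```text
time: 13.5
ee_pos: [0.5077, -0.2574, 0.0742]
ee_rot: [1.0, -0.018, 0.008, 0.01]
contact_force: [0.1, 0.3, -1.7]
gripper_width: 0.0214
```

```bash
python3 - <<'E'
from h import *
st()
p=env.get_image('wrist')
for d in env.spot_in('cap0',p):
    if d['confidence']>.3: print(np.round(d['location'],3).tolist(),round(d['confidence'],2),pix(d['location'],p).round())
E
```

```text
t 13.5 tcp [ 0.5077 -0.2574  0.0742] yaw -0.0366 tilt [ 0.016 -0.019 -1.   ] F [ 0.1  0.3 -1.7] M [ 0.24 -0.05  0.04] w 0.0214 j [-0.6   0.22  1.82 -0.01  1.07  1.01]
[0.641, -0.228, 0.019] 0.91 [[250.  14.]]
[0.638, -0.305, 0.029] 0.85 [[403.  10.]]
[0.513, -0.24, 0.024] 0.57 [[287. 254.]]
[0.495, -0.228, 0.028] 0.53 [[267. 287.]]
```

Call:
carry_out --pt "0 0 0 -0.01 0" --pt "0 0 0 -0.02 0" --pt "0 0 0 -0.03 0" --pt "0 0 0 -0.03 0" --pt "0 0 0 -0.02 0" --pt "0 0 0 -0.01 0" --pt "0 0 0 0 0"

```text
time: 14.3
ee_pos: [0.5068, -0.2532, 0.1961]
ee_rot: [1.0, -0.017, 0.004, 0.007]
contact_force: [1.1, 0.6, -4.0]
gripper_width: 0.0218
```

```bash
python3 - <<'E'
from h import *
st(); f=[]
for i in range(3): p=env.get_image('scene'); f.append(env.read_state()['contact_force'])
print(np.mean(f,0),np.round(f,1)[:,2])
for d in env.spot_in('cap0',p):
    if d['confidence']>.2: print(np.round(d['location'],3).tolist(),round(d['confidence'],2),pix(d['location'],p).round())
st()
cv2.imwrite('pics/s5.png',cv2.resize(p['image'][90:260,190:360],None,fx=3.5,fy=3.5,interpolation=cv2.INTER_CUBIC))
E
```

```text
t 14.3 tcp [ 0.5068 -0.2532  0.1961] yaw -0.033 tilt [ 0.007 -0.015 -1.   ] F [ 1.1  0.6 -4. ] M [-0.01 -0.07 -0.05] w 0.0218 j [-0.6   0.09  1.72 -0.01  1.31  1.01]
[ 0.0177557  -0.1201506  -4.19848996] [-3.5 -3.8 -5.3]
[0.648, -0.302, 0.024] 0.68 [[242. 192.]]
t 14.5 tcp [ 0.5049 -0.2523  0.1926] yaw -0.0333 tilt [ 0.003 -0.012 -1.   ] F [ 0.2 -1.  -3.4] M [ 0.04  0.04 -0.01] w 0.0215 j [-0.6   0.09  1.73 -0.01  1.31  1.01]
```

View pics/s5.png

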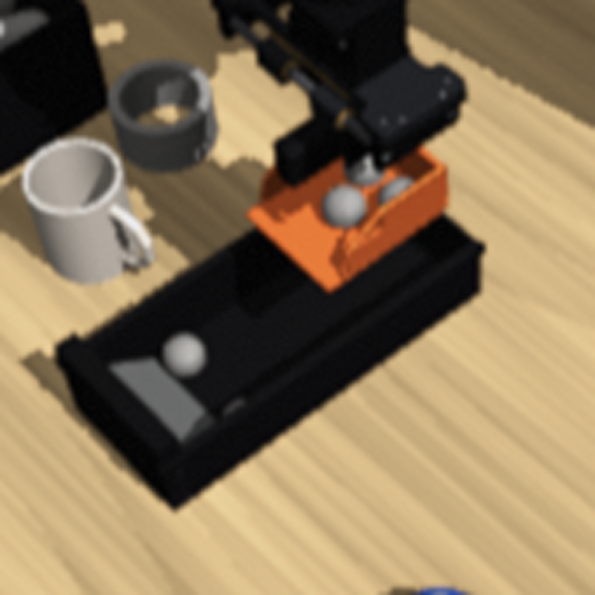

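Call:
carry_out --pt "0 -0.002 -0.008 0 0" --pt "0 -0.003 -0.016 0 0" --pt "0 -0.004 -0.024 0 0" --pt "0 -0.004 -0.03 0 0" --pt "0 -0.004 -0.035 0 0" --pt "0 -0.004 -0.038 0 0" --pt "0 -0.004 -0.038 0 0" --pt "0 -0.004 -0.038 0 0" --pt "0 -0.004 -0.038 0 0" --pt "0 -0.004 -0.038 0 0" --pt "0 -0.004 -0.034 0 0" --pt "0 -0.004 -0.028 0 0" --force 45

```text
time: 15.7
ee_pos: [0.4593, 0.1366, 0.1805]
ee_rot: [1.0, -0.019, -0.006, 0.002]
contact_force: [-0.7, -0.8, -3.0]
gripper_width: 0.0217
```

Call:
carry_out --pt "0 -0.004 -0.022 0 0" --pt "0 -0.003 -0.016 0 0" --pt "0 -0.002 -0.01 0 0" --pt "0 0 -0.005 0 -0.03" --pt "0 0 0 0 -0.05" --pt "0 0 0 0 -0.05" --pt "0 0 0 0 -0.03" --pt "0 0 0 0 0"

```text
time: 16.5
ee_pos: [0.4437, 0.1978, 0.177]
ee_rot: [0.997, 0.071, -0.009, 0.001]
contact_force: [0.4, -0.1, -3.4]
gripper_width: 0.0217
```

```bash
python3 - <<'E'
from h import *
to((.4553,.2217,.195),.176)
p=env.get_image('wrist')
for d in env.spot_in('cap0',p):
    if d['confidence']>.2: print(np.round(d['location'],3).tolist(),round(d['confidence'],2),pix(d['location'],p).round())
cv2.imwrite('pics/w6.png',p['image']); st()
E
```

```text
t 16.5 tcp [0.4437 0.1978 0.177 ] yaw 0.143 tilt [-0.018 -0.004 -1.   ] F [ 0.4 -0.1 -3.4] M [ 0.03 -0.11 -0.02] w 0.0217 j [ 0.26 -0.06  1.91  0.    1.31  1.68]
turn -0.033 shift now [ 0.0145 -0.022  -0.0183] shift after turn [ 0.0156 -0.0215 -0.018 ]
[0.425, 0.226, 0.13] 0.86 [[266. 285.]]
[0.445, 0.217, 0.126] 0.37 [[286. 252.]]
t 16.6 tcp [0.4438 0.1978 0.1771] yaw 0.1414 tilt [-0.018 -0.004 -1.   ] F [-0.   0.2 -2.9] M [ 0.04 -0.1  -0.02] w 0.0215 j [ 0.26 -0.06  1.91  0.    1.31  1.69]
```

View pics/w6.png

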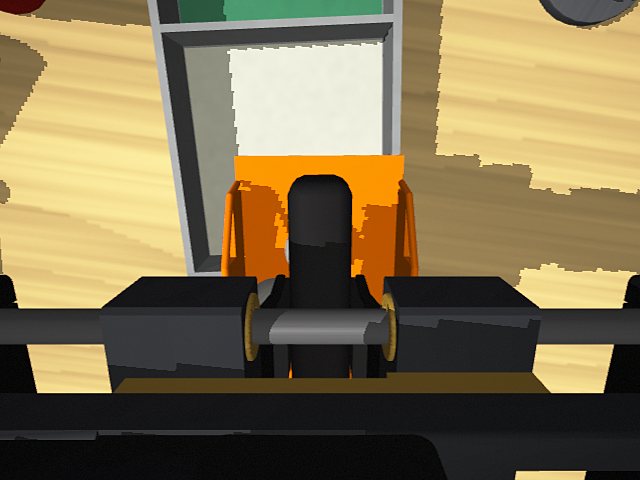

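```bash
python3 - <<'E'
from h import *
p=env.get_image('wrist'); r=lambda uv:ray(uv,.05,p)[:2]
nl=r((190,276)); nl2=r((225,273)); L=r((153,5)); R0=r((403,5)); R1=r((400,150)); cl=r((165,32)); cr=r((383,19))
a=lambda v:np.arctan2(v[1],v[0]).round(4)
print('near-left',nl,nl2,'nearwall ang',a(nl-nl2)-np.pi/2,'left ang',a(L-nl),'right',a(R0-R1),'cross ang',a(cl-cr)-np.pi/2, 'cross mid',(cl+cr)/2)
y=.176; u=np.array([np.cos(y),np.sin(y)]); v=np.array([-u[1],u[0]])
for n,q in dict(nl=nl,L=L,R0=R0,R1=R1,cl=cl,cr=cr).items():
    d=q-np.array([.5552,.2395]); print(n,(d@u).round(4),(d@v).round(4))
E
```

```text
near-left [0.3894848  0.29504458] [0.39601307 0.26723742] nearwall ang 0.23060367320510333 left ang 0.1748 right 0.1772 cross ang 0.19440367320510354 cross mid [0.57932899 0.24760284]
nl -0.1534 0.0837
L 0.0403 0.0835
R0 0.0344 -0.0836
R1 -0.0601 -0.0837
cl 0.0238 0.0778
cr 0.0265 -0.0703
```

Call:
carry_out --pt "0 0.003 -0.008 0 -0.015" --pt "0 0.005 -0.009 0 -0.015" --pt "0 0.004 -0.005 0 0" --pt "0 0.002 0 0 0" --pt "0 0 0 0 0"

```text
time: 17.15
ee_pos: [0.4556, 0.2243, 0.1769]
ee_rot: [0.996, 0.086, -0.009, 0.001]
contact_force: [0.6, 0.5, -4.5]
gripper_width: 0.0217
```

```bash
python3 - <<'E'
from h import *
env.get_image('top'); to((.4553,.2217,.13),.176)
E
```

```text
t 17.2 tcp [0.4555 0.2242 0.1769] yaw 0.173 tilt [-0.018 -0.003 -1.   ] F [-0.1  0.3 -4.1] M [-0.07 -0.06 -0.03] w 0.0217 j [ 0.3  -0.01  1.86  0.    1.31  1.7 ]
turn -0.003 shift now [0.0002 0.0024 0.0469] shift after turn [-0.0006  0.0025  0.0469]
```

Call:
carry_out --pt "0 0 0.002 0.015 0" --pt "0 0 0 0.02 0" --pt "0 0 0 0.012 0" --pt "0 0 0 0.006 0" --pt "0 0 0 0.004 0" --force 25

```text
time: 17.7
ee_pos: [0.4549, 0.221, 0.1159]
ee_rot: [0.996, 0.086, -0.009, 0.001]
contact_force: [3.4, 1.5, 12.2]
gripper_width: 0.0218
```

```bash
python3 - <<'E'
from h import *
to((.4553,.2217,.117),.176)
p=env.get_image('wrist')
for d in env.spot_in('cap0',p):
    if d['confidence']>.2: print(np.round(d['location'],3).tolist(),round(d['confidence'],2),pix(d['location'],p).round())
E
```

```text
t 17.7 tcp [0.4549 0.221  0.1159] yaw 0.1722 tilt [-0.017 -0.004 -1.   ] F [ 3.4  1.5 12.2] M [ 0.22 -0.29  0.04] w 0.0218 j [0.3  0.05 1.92 0.   1.18 1.69]
turn -0.0038 shift now [ 0.0005 -0.0006 -0.0011] shift after turn [ 0.0005 -0.0006 -0.0011]
[0.433, 0.25, 0.069] 0.66 [[264. 287.]]
```

Contact at the near wall as predicted. Lower further to tip.

Call:
carry_out --pt "0 0 0 0.006 0" --pt "0 0 0 0.005 0"

```text
time: 18.0
ee_pos: [0.4616, 0.2224, 0.1116]
ee_rot: [0.996, 0.086, -0.001, 0.0]
contact_force: [2.3, -1.9, 7.3]
gripper_width: 0.0221
```

```bash
python3 - <<'E'
from h import *
st()
p=env.get_image('wrist')
for q in ['cap0','scoop_lip']:
  for d in env.spot_in(q,p):
    if d['confidence']>.2: print(q,np.round(d['location'],3).tolist(),round(d['confidence'],2),pix(d['location'],p).round())
# orange front edge row
im=p['image'].astype(int); m=(im[...,2]>120)&(im[...,1]<170)&(im[...,0]<60)
print([int(np.argmax(m[:,c])) for c in (255,270,375,390)])
E
```

```text
t 18.0 tcp [0.4616 0.2224 0.1116] yaw 0.1725 tilt [-0.002 -0.    -1.   ] F [ 2.3 -1.9  7.3] M [-0.36  0.1   0.04] w 0.0221 j [0.29 0.06 1.92 0.   1.16 1.69]
cap0 [0.433, 0.25, 0.066] 0.46 [[264. 302.]]
scoop_lip [0.486, 0.228, 0.063] 0.9 [[317. 219.]]
[169, 169, 169, 169]
```

Call:
carry_out --pt "0 -0.005 0 0.006 0" --pt "0 -0.003 0 0.006 0"

```text
time: 18.35
ee_pos: [0.4646, 0.223, 0.1086]
ee_rot: [0.996, 0.086, 0.011, -0.001]
contact_force: [4.4, -1.4, 9.9]
gripper_width: 0.0219
```

```bash
cat > look.py <<'E'
from h import *
st()
p=env.get_image('wrist')
for d in env.spot_in('cap0',p):
    if d['confidence']>.2: print(np.round(d['location'],3).tolist(),round(d['confidence'],2),pix(d['location'],p).round())
im=p['image'].astype(int); m=(im[...,2]>120)&(im[...,1]<170)&(im[...,0]<60)
print([int(np.argmax(m[:,c])) for c in (255,270,375,390)])
E
python3 look.py
```

```text
t 18.35 tcp [0.4646 0.223  0.1086] yaw 0.1724 tilt [ 0.022  0.005 -1.   ] F [ 4.4 -1.4  9.9] M [-0.41 -0.43  0.1 ] w 0.0219 j [ 0.3   0.06  1.93 -0.    1.13  1.7 ]
[178, 178, 177, 177]
```

```bash
cat >> look.py <<'E'
pos,mt=st()
row=np.median([int(np.argmax(m[:,c])) for c in (255,270,375,390)])
best=min(((abs(pix(pos+mt@np.array([.0615*np.cos(t)-.0875*np.sin(t),0,-.0187+.0615*np.sin(t)+.0875*np.cos(t)]),p)[0,1]-row),t) for t in np.arange(-.2,1,.01)))
print('scoop nose-down rel. tool',best)
E
python3 look.py
```

```text
t 18.45 tcp [0.4647 0.2231 0.1084] yaw 0.1724 tilt [ 0.022  0.005 -1.   ] F [6.1 0.8 8.6] M [-0.21 -1.    0.  ] w 0.0217 j [ 0.3   0.06  1.93 -0.    1.13  1.7 ]
[178, 178, 178, 178]
t 18.55 tcp [0.4648 0.223  0.1085] yaw 0.1724 tilt [ 0.022  0.005 -1.   ] F [ 6.8 -0.5  9.8] M [-0.24 -1.01 -0.01] w 0.0219 j [ 0.3   0.06  1.93 -0.    1.13  1.7 ]
scoop nose-down rel. tool (np.float64(0.5862607227109606), np.float64(0.17000000000000032))
```

Call:
carry_out --pt "0 -0.01 0 0.002 0" --pt "0 -0.006 0 0.003 0"

```text
time: 18.75
ee_pos: [0.4581, 0.2221, 0.1104]
ee_rot: [0.996, 0.086, 0.022, -0.003]
contact_force: [6.4, -0.6, 9.1]
gripper_width: 0.022
```

```bash
python3 look.py
```

```text
t 18.75 tcp [0.4581 0.2221 0.1104] yaw 0.1722 tilt [ 0.043  0.009 -0.999] F [ 6.4 -0.6  9.1] M [-0.26 -0.95  0.1 ] w 0.022 j [ 0.3   0.02  1.97 -0.    1.11  1.7 ]
[0.559, 0.243, 0.005] 0.51 [[314.  94.]]
[178, 178, 178, 178]
t 18.85 tcp [0.4581 0.2221 0.1105] yaw 0.1724 tilt [ 0.043  0.009 -0.999] F [ 6.4 -0.4  7.8] M [-0.2  -0.97  0.04] w 0.0221 j [ 0.3   0.02  1.97 -0.    1.11  1.7 ]
scoop nose-down rel. tool (np.float64(0.4894702484666027), np.float64(0.17000000000000032))
```

Call:
carry_out --pt "0 0 0 0.004 0" --pt "0 -0.003 0 0.006 0" --pt "0 -0.003 0 0.005 0" --force 12

```text
time: 19.15
ee_pos: [0.4638, 0.2233, 0.1043]
ee_rot: [0.996, 0.086, 0.035, -0.004]
contact_force: [5.9, 0.9, 9.3]
gripper_width: 0.0221
```

```bash
python3 look.py
```

```text
t 19.15 tcp [0.4638 0.2233 0.1043] yaw 0.1726 tilt [ 0.068  0.015 -0.998] F [5.9 0.9 9.3] M [-0.35 -0.8  -0.01] w 0.0221 j [ 0.3   0.02  1.98 -0.01  1.07  1.7 ]
[192, 192, 192, 192]
t 19.25 tcp [0.4637 0.2233 0.1041] yaw 0.1726 tilt [ 0.068  0.015 -0.998] F [7.1 0.  7.9] M [-0.1  -1.15  0.13] w 0.0218 j [ 0.3   0.02  1.98 -0.01  1.07  1.7 ]
scoop nose-down rel. tool (np.float64(0.4315798520459282), np.float64(0.2700000000000004))
```

Call:
carry_out --pt "0 -0.006 0 0.006 0" --pt "0 -0.005 0 0.006 0" --pt "0 -0.005 0 0.005 0" --force 12

```text
time: 19.55
ee_pos: [0.4652, 0.2237, 0.0979]
ee_rot: [0.995, 0.086, 0.053, -0.006]
contact_force: [7.2, 0.4, 10.6]
gripper_width: 0.0225
```

```bash
python3 look.py; python3 - <<'E'
from h import *
t=env.get_image('scene'); cv2.imwrite('pics/s7.png',cv2.resize(t['image'][180:380,320:500],None,fx=3,fy=3,interpolation=cv2.INTER_CUBIC))
for d in env.spot_in('cap0',t):
    if d['confidence']>.2: print(np.round(d['location'],3).tolist(),round(d['confidence'],2))
E
```

```text
t 19.55 tcp [0.4652 0.2237 0.0979] yaw 0.1728 tilt [ 0.103  0.022 -0.994] F [ 7.2  0.4 10.6] M [-0.24 -1.12 -0.03] w 0.0225 j [ 0.3   0.01  2.01 -0.01  1.02  1.71]
[0.647, 0.059, 0.007] 0.58 [[626.  22.]]
[201, 201, 200, 200]
t 19.65 tcp [0.4651 0.2237 0.0978] yaw 0.1729 tilt [ 0.103  0.022 -0.994] F [ 7.7 -0.1  7.3] M [-0.16 -1.39  0.05] w 0.0222 j [ 0.3   0.01  2.01 -0.01  1.02  1.71]
scoop nose-down rel. tool (np.float64(0.4640222685951585), np.float64(0.32000000000000045))
[0.428, 0.251, 0.065] 0.56
```

Call:
carry_out --pt "0 0 0 -0.012 0" --pt "0 0 0 -0.01 0" --pt "0 0.015 0 0.001 0" --pt "0 0.025 0 0.003 0" --pt "0 0.025 0 0.003 0" --force 15

```text
time: 20.25
ee_pos: [0.5215, 0.2342, 0.1181]
ee_rot: [0.995, 0.087, 0.047, -0.006]
contact_force: [-0.0, 0.1, -4.4]
gripper_width: 0.0215
```

```bash
python3 look.py
```

```text
t 20.25 tcp [0.5215 0.2342 0.1181] yaw 0.174 tilt [ 0.092  0.02  -0.996] F [-0.   0.1 -4.4] M [ 0.04  0.05 -0.03] w 0.0215 j [ 0.29  0.12  1.85 -0.01  1.08  1.69]
[201, 201, 201, 201]
t 20.35 tcp [0.5236 0.2342 0.1183] yaw 0.1731 tilt [ 0.094  0.021 -0.995] F [ 0.6 -0.  -3.9] M [-0.01  0.07 -0.03] w 0.0219 j [ 0.29  0.12  1.84 -0.01  1.08  1.69]
scoop nose-down rel. tool (np.float64(0.01291022680891274), np.float64(0.3500000000000005))
```

Call:
carry_out --pt "0 0.015 0 0.001 0" --pt "0 0.012 0 0.001 0" --pt "0 0.012 0 0.001 0" --force 15

```text
time: 20.65
ee_pos: [0.5561, 0.2403, 0.1154]
ee_rot: [0.995, 0.087, 0.041, -0.005]
contact_force: [-3.3, 0.0, -2.1]
gripper_width: 0.0221
```

```bash
python3 look.py
```

```text
t 20.65 tcp [0.5561 0.2403 0.1154] yaw 0.1741 tilt [ 0.08   0.018 -0.997] F [-3.3  0.  -2.1] M [-0.16  0.79  0.16] w 0.0221 j [ 0.28  0.21  1.75 -0.01  1.1   1.68]
[0.564, 0.209, 0.071] 0.88 [[375. 266.]]
[0.55, 0.268, 0.075] 0.8 [[268. 274.]]
[0.649, 0.263, 0.002] 0.73 [[310. 114.]]
[226, 226, 225, 225]
t 20.75 tcp [0.5574 0.2403 0.1157] yaw 0.1737 tilt [ 0.082  0.018 -0.996] F [-0.2  0.4 -3.9] M [-0.05  0.15  0.03] w 0.0219 j [ 0.28  0.21  1.75 -0.01  1.1   1.68]
scoop nose-down rel. tool (np.float64(0.5377450464644653), np.float64(0.5100000000000007))
```

Call:
carry_out --pt "0 0.012 0 0.001 0" --pt "0 0.01 0 0.001 0" --force 15

```text
time: 20.95
ee_pos: [0.5753, 0.2436, 0.1138]
ee_rot: [0.995, 0.087, 0.038, -0.005]
contact_force: [-4.0, -2.3, -2.4]
gripper_width: 0.022
```

```bash
python3 look.py; python3 - <<'E'
from h import *
p=env.get_image('wrist'); cv2.imwrite('pics/w8.png',p['image'])
E
```

```text
t 20.95 tcp [0.5753 0.2436 0.1138] yaw 0.1746 tilt [ 0.075  0.016 -0.997] F [-4.  -2.3 -2.4] M [-0.35  0.9   0.  ] w 0.022 j [ 0.28  0.26  1.69 -0.01  1.11  1.68]
[0.576, 0.207, 0.066] 0.94 [[381. 278.]]
[0.593, 0.248, 0.137] 0.6 [[313. 270.]]
[0.557, 0.273, 0.071] 0.55 [[263. 291.]]
[257, 257, 256, 256]
t 21.05 tcp [0.5763 0.2437 0.1139] yaw 0.1742 tilt [ 0.076  0.016 -0.997] F [-1.8 -1.7 -2.9] M [-0.23  0.48 -0.01] w 0.0216 j [ 0.28  0.26  1.69 -0.01  1.11  1.68]
scoop nose-down rel. tool (np.float64(0.3800545189835134), np.float64(0.7100000000000009))
```

View pics/w8.png

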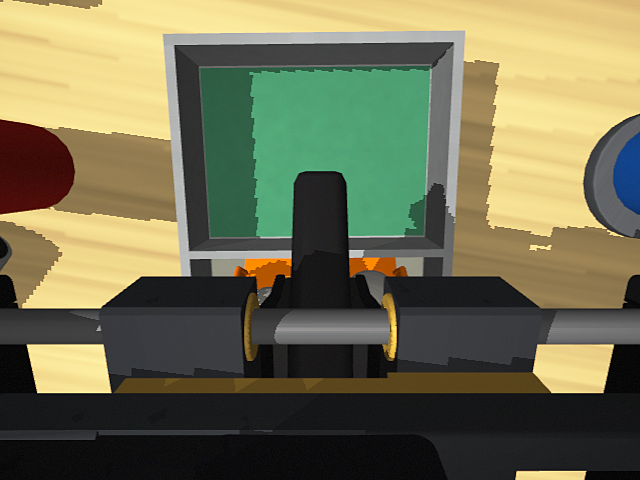

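Call:
carry_out --pt "0 -0.03 0 -0.003 0" --pt "0 -0.035 0 -0.004 0" --pt "0 -0.015 0 -0.002 0" --pt "0 0.01 0 0 0" --pt "0 0 0 0 0" --force 25

```text
time: 21.6
ee_pos: [0.507, 0.2322, 0.1195]
ee_rot: [0.995, 0.087, 0.044, -0.006]
contact_force: [1.1, -0.7, -1.7]
gripper_width: 0.0219
```

```bash
python3 look.py; python3 - <<'E'
from h import *
f=[]
for i in range(3): p=env.get_image('scene'); f.append(env.read_state()['contact_force'])
print('F',np.mean(f,0))
for d in env.spot_in('cap0',p):
    if d['confidence']>.2: print(np.round(d['location'],3).tolist(),round(d['confidence'],2))
E
```

```text
t 21.6 tcp [0.507  0.2322 0.1195] yaw 0.1733 tilt [ 0.087  0.02  -0.996] F [ 1.1 -0.7 -1.7] M [ 0.05  0.   -0.01] w 0.0219 j [ 0.29  0.09  1.88 -0.01  1.08  1.69]
[0.55, 0.208, 0.024] 0.64 [[365. 199.]]
[0.567, 0.249, 0.038] 0.59 [[309. 163.]]
[0.535, 0.263, 0.031] 0.58 [[282. 207.]]
[252, 252, 252, 252]
t 21.7 tcp [0.5061 0.2319 0.1187] yaw 0.1732 tilt [ 0.084  0.019 -0.996] F [-0.3 -0.2 -2.3] M [ 0.04  0.   -0.  ] w 0.022 j [ 0.29  0.09  1.88 -0.01  1.09  1.69]
scoop nose-down rel. tool (np.float64(0.3425087281282799), np.float64(0.6600000000000008))
F [ 0.59649316  0.1674269  -2.67857777]
[0.649, -0.299, 0.022] 0.69
[0.539, 0.274, 0.027] 0.67
[0.549, 0.212, 0.026] 0.55
[0.565, 0.251, 0.04] 0.51
[0.583, -0.273, 0.022] 0.44
```

Call:
carry_out --pt "0 0 0 -0.025 0" --pt "0 0 0 -0.04 0" --pt "0 0 0 -0.035 0.08" --pt "0 0 0 0 0.09" --pt "0 -0.007 0.03 0 0" --pt "0 -0.008 0.045 0 0" --pt "0 -0.008 0.045 0 0" --pt "0 -0.008 0.045 0 0" --pt "0 -0.007 0.035 0 0" --pt "0 -0.005 0.02 0 0" --pt "0 0 0 0 0" --force 40

```text
time: 23.0
ee_pos: [0.4541, 0.0028, 0.2131]
ee_rot: [0.999, -0.001, 0.042, -0.009]
contact_force: [-0.2, -0.3, -2.9]
gripper_width: 0.0217
```

```bash
python3 - <<'E'
from h import *
to((.462,.012,.1),0.)
E
```

```text
t 23.0 tcp [0.4541 0.0028 0.2131] yaw -0.0021 tilt [ 0.084  0.018 -0.996] F [-0.2 -0.3 -2.9] M [ 0.04 -0.04 -0.01] w 0.0217 j [-0.19 -0.27  2.03  0.03  1.31  1.37]
turn -0.0021 shift now [-0.0016 -0.0072  0.1135] shift after turn [ 0.0079 -0.0092  0.1131]
```

Call:
carry_out --pt "0 0.02 -0.007 0.02 0" --pt "0 0.025 0 0.04 0" --pt "0 0 0 0.035 0" --pt "0 0 0 0.02 0" --pt "0 0 0 0.006 0" --pt "0 0 0 0.004 0" --force 15

```text
time: 23.6
ee_pos: [0.5164, 0.0143, 0.0919]
ee_rot: [0.999, -0.002, 0.046, -0.009]
contact_force: [-0.8, 0.2, -2.7]
gripper_width: 0.0217
```

```bash
python3 look.py
```

```text
t 23.6 tcp [0.5164 0.0143 0.0919] yaw -0.0046 tilt [ 0.093  0.018 -0.996] F [-0.8  0.2 -2.7] M [-0.01  0.01  0.01] w 0.0217 j [-0.15  0.03  2.    0.04  1.02  1.41]
[252, 252, 251, 251]
t 23.7 tcp [0.5164 0.0141 0.0924] yaw -0.0047 tilt [ 0.093  0.018 -0.995] F [ 0.3 -1.1 -3. ] M [ 0.03  0.1  -0.01] w 0.0217 j [-0.15  0.02  2.    0.04  1.02  1.41]
scoop nose-down rel. tool (np.float64(0.29150244851496154), np.float64(0.6600000000000008))
```

Call:
carry_out --pt "0 -0.005 0 0.005 0" --pt "0 -0.012 0 0.004 0" --pt "0 -0.012 0 0.003 0" --force 15

```text
time: 24.0
ee_pos: [0.493, 0.0141, 0.0828]
ee_rot: [0.999, -0.002, 0.053, -0.008]
contact_force: [0.6, 1.7, 6.6]
gripper_width: 0.0222
```

```bash
python3 look.py
```

```text
t 24.0 tcp [0.493  0.0141 0.0828] yaw -0.0041 tilt [ 0.105  0.017 -0.994] F [0.6 1.7 6.6] M [ 0.08 -0.35  0.1 ] w 0.0222 j [-0.15 -0.03  2.08  0.04  0.99  1.4 ]
[0.545, 0.196, 0.022] 0.69 [[ 19. 181.]]
[237, 237, 237, 237]
t 24.1 tcp [0.4912 0.0142 0.0823] yaw -0.004 tilt [ 0.103  0.017 -0.995] F [-1.2  0.7  2.4] M [ 0.03  0.36 -0.06] w 0.0217 j [-0.15 -0.03  2.08  0.04  0.99  1.4 ]
scoop nose-down rel. tool (np.float64(0.24646898039262055), np.float64(0.5500000000000007))
```

Call:
carry_out --pt "0 -0.01 0 0.004 0" --pt "0 -0.01 0 0.004 0" --pt "0 -0.008 0 0.004 0" --pt "0 -0.008 0 0.004 0" --force 15

```text
time: 24.5
ee_pos: [0.4621, 0.014, 0.0706]
ee_rot: [0.998, -0.001, 0.062, -0.007]
contact_force: [-0.3, 1.5, 4.1]
gripper_width: 0.0218
```

```bash
python3 look.py
```

```text
t 24.5 tcp [0.4621 0.014  0.0706] yaw -0.0037 tilt [ 0.123  0.015 -0.992] F [-0.3  1.5  4.1] M [ 0.07 -0.07  0.03] w 0.0218 j [-0.17 -0.1   2.18  0.04  0.95  1.38]
[195, 195, 194, 194]
t 24.6 tcp [0.4604 0.0141 0.0694] yaw -0.0037 tilt [ 0.12   0.015 -0.993] F [-2.2  0.3  2.8] M [-0.11  0.35 -0.05] w 0.0218 j [-0.17 -0.1   2.18  0.04  0.95  1.38]
scoop nose-down rel. tool (np.float64(0.3147155861094575), np.float64(0.2600000000000004))
```

Call:
carry_out --pt "0 -0.005 0 0.005 0" --pt "0 -0.003 0 0.005 0" --pt "0 -0.001 0 0.005 0" --force 15

```text
time: 24.9
ee_pos: [0.4546, 0.0141, 0.0566]
ee_rot: [0.998, -0.002, 0.063, -0.007]
contact_force: [-4.7, 8.6, 17.8]
gripper_width: 0.0218
```

```bash
python3 look.py
```

```text
t 24.9 tcp [0.4546 0.0141 0.0566] yaw -0.0039 tilt [ 0.125  0.014 -0.992] F [-4.7  8.6 17.8] M [0.93 0.41 0.04] w 0.0218 j [-0.17 -0.1   2.2   0.04  0.92  1.38]
[163, 164, 164, 164]
t 25.0 tcp [0.4547 0.0141 0.0564] yaw -0.0039 tilt [ 0.125  0.014 -0.992] F [-1.5  1.4  4.5] M [ 0.01  0.38 -0.05] w 0.0217 j [-0.17 -0.1   2.2   0.04  0.92  1.38]
scoop nose-down rel. tool (np.float64(0.3493716811640297), np.float64(0.08000000000000024))
```

Call:
carry_out --pt "0 0 0 0.003 0" --pt "0 0 0 0 0" --pt "0.6 0 0 -0.001 0" --pt "0.6 0 0 0 0" --pt "0.6 0 0 0 0" --pt "0.6 0 0 0 0" --pt "0.6 0 0 0 0" --force 15

```text
time: 25.7
ee_pos: [0.4556, 0.0141, 0.0564]
ee_rot: [0.998, -0.002, 0.064, -0.007]
contact_force: [-0.4, -0.5, -0.3]
gripper_width: 0.0499
```

```bash
python3 look.py
```

```text
t 25.7 tcp [0.4556 0.0141 0.0564] yaw -0.0045 tilt [ 0.128  0.014 -0.992] F [-0.4 -0.5 -0.3] M [ 0.01  0.13 -0.03] w 0.0499 j [-0.17 -0.1   2.2   0.04  0.91  1.38]
[164, 164, 164, 164]
t 25.8 tcp [0.4557 0.0141 0.0564] yaw -0.0045 tilt [ 0.128  0.014 -0.992] F [ 0.1 -0.6 -0.1] M [-0.    0.09 -0.03] w 0.0511 j [-0.17 -0.1   2.2   0.04  0.91  1.38]
scoop nose-down rel. tool (np.float64(0.43675062069027604), np.float64(0.08000000000000024))
```

Call:
carry_out --pt "0.6 0 0 -0.03 0" --pt "0.8 0 0 -0.05 0" --pt "1 0 0 -0.05 0" --pt "1 0.03 0 -0.01 -0.09" --pt "1 0.045 0.006 0.005 -0.09" --pt "1 0.045 0.006 0.005 0" --pt "1 0.03 0.006 0.004 0" --pt "1 0 0 0 0" --force 20

```text
time: 26.6
ee_pos: [0.5949, 0.0117, 0.2103]
ee_rot: [0.993, 0.092, 0.069, -0.0]
contact_force: [-0.2, -0.3, -0.2]
gripper_width: 0.0862
```

```bash
python3 - <<'E'
from h import *
st(); p=env.get_image('wrist'); st(); cv2.imwrite('pics/w9.png',p['image'])
for q in ['roll','stand','scoop']:
  for d in env.spot_in(q,p)[:2]: print(q,np.round(d['location'],3).tolist(),round(d['confidence'],2),pix(d['location'],p).round())
im=cv2.cvtColor(p['image'],cv2.COLOR_BGR2HSV); m=cv2.inRange(im,(105,150,60),(125,255,255))
c=max(cv2.findContours(m,0,2)[0],key=cv2.contourArea); print(cv2.boundingRect(c),cv2.minEnclosingCircle(c))
q=ray(cv2.fitEllipse(c)[0],.036,p); print(cv2.fitEllipse(c),q, [ray(uv,.042,p)[:2].round(4) for uv in [(cv2.boundingRect(c)[0],cv2.boundingRect(c)[1]+30)]])
for r in [d for d in [(0.6704,.0197)]]: print(pix([[*r,.07],[*r,.042],[*r,.012]],p))
t=env.get_image('scene')
for d in env.spot_in('scoop',t)[:1]+env.spot_in('roll',t)[:1]: print(np.round(d['location'],3),d['confidence'])
E
```

```text
t 26.6 tcp [0.5949 0.0117 0.2103] yaw 0.1847 tilt [ 0.136  0.013 -0.991] F [-0.2 -0.3 -0.2] M [0.04 0.06 0.06] w 0.0862 j [-0.13  0.05  1.75  0.03  1.21  1.25]
t 26.65 tcp [0.5933 0.0119 0.21  ] yaw 0.1846 tilt [ 0.135  0.013 -0.991] F [-0.2 -0.1  0.1] M [-0.01  0.09  0.02] w 0.087 j [-0.13  0.05  1.75  0.03  1.21  1.25]
roll [0.564, 0.239, 0.036] 0.67 [[ 62. 233.]]
roll [0.674, 0.026, 0.04] 0.62 [[317. 154.]]
stand [0.667, 0.021, 0.011] 0.93 [[321. 166.]]
scoop [0.471, 0.024, 0.006] 0.61 [[283. 356.]]
(285, 120, 73, 74) ((321.01611328125, 156.62948608398438), 36.75266647338867)
((320.8769836425781, 156.62953186035156), (71.44461822509766, 72.66585540771484), 1.846819281578064) [0.67286306 0.02204996 0.036     ] [array([0.6722, 0.0538])]
[[323.85227341 156.17308119]
 [323.11485454 159.29531258]
 [322.45034443 162.10884832]]
[0.464 0.026 0.001] 0.93
[0.68  0.035 0.043] 0.62
```

View pics/w9.png

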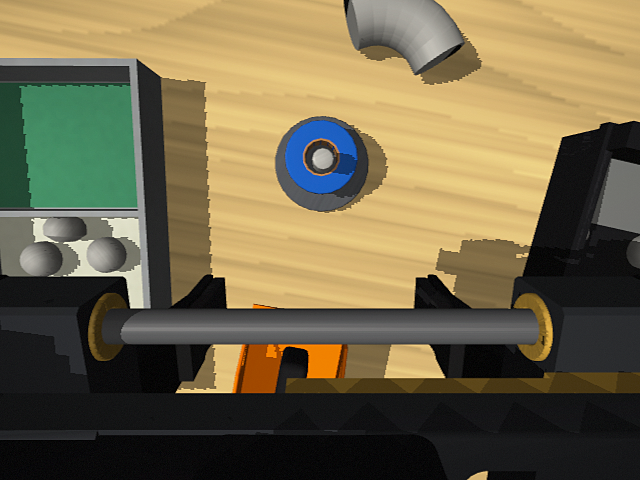

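```bash
python3 - <<'E'
from h import *
to((.6735,.0212,.1),.178); to((.6735,.0212,.019),.178)
E
```

```text
t 26.95 tcp [0.5911 0.012  0.2106] yaw 0.1845 tilt [ 0.135  0.013 -0.991] F [ 0.5 -0.1 -0.2] M [ 0.01  0.09 -0.  ] w 0.0868 j [-0.13  0.04  1.75  0.03  1.22  1.25]
turn 0.0065 shift now [0.0669 0.0046 0.1209] shift after turn [0.0827 0.0055 0.1106]
t 26.95 tcp [0.5911 0.012  0.2106] yaw 0.1845 tilt [ 0.135  0.013 -0.991] F [ 0.5 -0.1 -0.2] M [ 0.01  0.09 -0.  ] w 0.0868 j [-0.13  0.04  1.75  0.03  1.22  1.25]
turn 0.0065 shift now [0.056  0.0036 0.2011] shift after turn [0.0827 0.0055 0.1916]
```

Call:
carry_out --pt "1 0.02 0.002 0.025 0" --pt "1 0.025 0.002 0.035 0" --pt "1 0.017 0.001 0.035 0" --pt "1 0.005 0 0.02 0" --pt "1 0 0 0 0"

```text
time: 27.45
ee_pos: [0.6752, 0.0205, 0.108]
ee_rot: [0.993, 0.091, 0.072, 0.001]
contact_force: [-1.1, 0.3, 0.6]
gripper_width: 0.087
```

```bash
python3 - <<'E'
from h import *
p=env.get_image('wrist'); to((.6735,.0212,.019),.178)
im=cv2.cvtColor(p['image'],cv2.COLOR_BGR2HSV); m=cv2.inRange(im,(105,150,60),(125,255,255))
c=max(cv2.findContours(m,0,2)[0],key=cv2.contourArea); print(cv2.boundingRect(c),cv2.minEnclosingCircle(c)); x,y,w,h=cv2.boundingRect(c)
print(pix([[.671,.021,.042],[.671,.021,.07]],p),ray((x+w/2,y+20),.042,p))
E
```

```text
t 27.5 tcp [0.6755 0.0204 0.1095] yaw 0.1842 tilt [ 0.145  0.011 -0.989] F [-1.3 -0.2  0.2] M [0.02 0.08 0.04] w 0.0868 j [-0.1   0.33  1.62  0.03  1.05  1.28]
turn 0.0062 shift now [-0.0148 -0.0025  0.0893] shift after turn [-0.0018 -0.0011  0.0905]
(264, 220, 100, 89) ((313.52783203125, 269.725830078125), 50.31069564819336)
[[314.99061997 274.02639935]
 [315.104485   284.20366301]] [0.69219853 0.02548485 0.042     ]
```

Call:
carry_out --pt "1 -0.005 -0.001 0.025 0" --pt "1 -0.005 -0.001 0.03 0" --pt "1 -0.003 0 0.02 0" --pt "1 -0.001 0 0.005 0" --pt "1 0 0 0 0"

```text
time: 28.0
ee_pos: [0.6764, 0.0199, 0.038]
ee_rot: [0.993, 0.091, 0.079, 0.002]
contact_force: [0.6, 0.0, 0.1]
gripper_width: 0.0867
```

```bash
python3 - <<'E'
from h import *
to((.6735,.0212,.019),.178)
E
```

```text
t 28.0 tcp [0.6764 0.0199 0.038 ] yaw 0.1846 tilt [ 0.158  0.01  -0.987] F [0.6 0.  0.1] M [ 0.02  0.06 -0.02] w 0.0867 j [-0.1   0.41  1.67  0.03  0.91  1.27]
turn 0.0066 shift now [-0.0055 -0.0022  0.0183] shift after turn [-0.0026 -0.0018  0.019 ]
```

Call:
carry_out --pt "1 -0.004 -0.001 0.012 0" --pt "1 -0.002 0 0.007 0" --pt "0.6 0 0 0 0" --pt "0 0 0 0 0" --pt "0 0 0 0 0" --pt "0 0 0 0 0" --pt "0 0 0 0 0" --force 20

```text
time: 28.7
ee_pos: [0.6767, 0.0196, 0.0235]
ee_rot: [0.992, 0.091, 0.084, 0.003]
contact_force: [-0.1, -0.6, -1.5]
gripper_width: 0.0639
```

```bash
python3 - <<'E'
from h import *
to((.6735,.0212,.019),.178)
E
```

```text
t 28.7 tcp [0.6767 0.0196 0.0235] yaw 0.185 tilt [ 0.167  0.009 -0.986] F [-0.1 -0.6 -1.5] M [ 0.04  0.14 -0.02] w 0.0639 j [-0.1   0.43  1.68  0.03  0.87  1.27]
turn 0.007 shift now [-0.0036 -0.0023  0.0039] shift after turn [-0.0029 -0.0021  0.0045]
```

Call:
carry_out --pt "0 0.002 0 -0.012 0" --pt "0 0.003 0 -0.02 0" --pt "0 0.003 0 -0.02 0" --force 25

```text
time: 29.0
ee_pos: [0.6726, 0.0208, 0.0743]
ee_rot: [0.993, 0.091, 0.08, 0.002]
contact_force: [0.7, -0.5, -0.7]
gripper_width: 0.0637
```

```bash
python3 - <<'E'
from h import *
to((.6767,.0196,.13),.178)
E
```

```text
t 29.0 tcp [0.6726 0.0208 0.0743] yaw 0.1846 tilt [ 0.159  0.01  -0.987] F [ 0.7 -0.5 -0.7] M [0.05 0.12 0.03] w 0.0637 j [-0.1   0.35  1.67  0.03  0.97  1.27]
turn 0.0066 shift now [ 0.0125  0.003  -0.0543] shift after turn [ 0.0038  0.0019 -0.0557]
```

Call:
carry_out --pt "0 0.005 0 -0.03 0" --pt "0 0.005 0 -0.03 0" --pt "0 0 -0.02 0 0" --pt "0 0 -0.035 0 0" --pt "0 0 -0.04 0 0" --pt "0 0 -0.04 0 0" --pt "0 0 -0.04 0 0" --pt "0 0 -0.03 0 0" --pt "0 0 -0.015 0 0" --pt "0 0 0 0 0" --force 25

```text
time: 30.0
ee_pos: [0.6378, 0.2445, 0.15]
ee_rot: [0.992, 0.089, 0.089, 0.003]
contact_force: [0.2, -0.5, 0.0]
gripper_width: 0.064
```

```bash
python3 - <<'E'
from h import *
to((.646,.2555,.07),.176)
E
```

```text
t 30.0 tcp [0.6378 0.2445 0.15  ] yaw 0.181 tilt [ 0.178  0.01  -0.984] F [ 0.2 -0.5  0. ] M [-0.    0.19  0.  ] w 0.064 j [ 0.27  0.28  1.6  -0.04  1.08  1.68]
turn 0.005 shift now [-0.0042 -0.0111  0.0803] shift after turn [ 0.01   -0.0094  0.08  ]
```

Call:
carry_out --pt "0 -0.002 -0.006 0.025 0" --pt "0 -0.002 -0.005 0.03 0" --pt "0 -0.002 0 0.025 0" --pt "0 -0.002 0 0.02 0" --pt "0 0 0 0.005 0" --pt "0 0 0 0 0"

```text
time: 30.6
ee_pos: [0.6524, 0.2473, 0.0465]
ee_rot: [0.992, 0.087, 0.092, 0.005]
contact_force: [-0.4, -0.4, -1.2]
gripper_width: 0.0639
```

```bash
python3 - <<'E'
from h import *
to((.646,.2555,.0185),.176)
E
```

```text
t 30.6 tcp [0.6524 0.2473 0.0465] yaw 0.177 tilt [ 0.184  0.007 -0.983] F [-0.4 -0.4 -1.2] M [ 0.    0.16 -0.05] w 0.0639 j [ 0.27  0.43  1.62 -0.05  0.91  1.7 ]
turn 0.001 shift now [-0.0099 -0.0099  0.0264] shift after turn [-0.0049 -0.0092  0.028 ]
```

Call:
carry_out --pt "0 -0.005 -0.006 0.01 0" --pt "0 -0.004 -0.003 0.01 0" --pt "0 -0.002 0 0.005 0" --pt "0 0 0 0.002 0"

```text
time: 31.0
ee_pos: [0.6474, 0.2542, 0.0198]
ee_rot: [0.992, 0.086, 0.095, 0.004]
contact_force: [-0.3, 0.0, -0.9]
gripper_width: 0.0643
```

```bash
python3 - <<'E'
from h import *
to((.646,.2555,.0185),.176)
E
```

```text
t 31.0 tcp [0.6474 0.2542 0.0198] yaw 0.1754 tilt [ 0.189  0.007 -0.982] F [-0.3  0.  -0.9] M [-0.04  0.17 -0.07] w 0.0643 j [ 0.28  0.46  1.64 -0.06  0.86  1.72]
turn -0.0006 shift now [-0.0014 -0.0016  0.001 ] shift after turn [-0.0011 -0.0015  0.0013]
```

Call:
carry_out --pt "0 -0.001 0 0.004 0" --pt "0 0 0 0.004 0"

```text
time: 31.2
ee_pos: [0.6506, 0.2551, 0.0167]
ee_rot: [0.991, 0.086, 0.098, 0.004]
contact_force: [-13.8, -3.6, 28.9]
gripper_width: 0.0643
```

```bash
python3 - <<'E'
from h import *
to((.646,.2555,.0165),.176)
E
```

```text
t 31.2 tcp [0.6506 0.2551 0.0167] yaw 0.1763 tilt [ 0.194  0.009 -0.981] F [-13.8  -3.6  28.9] M [-0.44  1.52 -0.08] w 0.0643 j [ 0.28  0.47  1.63 -0.06  0.85  1.72]
turn 0.0003 shift now [-0.0044 -0.0011 -0.0006] shift after turn [-0.0044 -0.0012  0.0002]
```

Call:
carry_out --pt "0 -0.001 0 -0.001 0" --pt "0.9 0 0 0 0" --pt "0.9 0 0 0 0" --pt "0.9 0 0 0 0" --pt "0.9 0 0 0 0" --pt "0.9 0.003 0 -0.02 0" --pt "0.9 0.006 0 -0.035 0" --pt "0.9 0.008 0 -0.045 0" --pt "0.9 0.008 0 -0.045 0" --pt "0.9 0 0.03 -0.03 0" --pt "0.9 -0.02 0.045 0 0" --pt "0.9 -0.02 0.045 0 0"

```text
time: 32.4
ee_pos: [0.6215, 0.1351, 0.1954]
ee_rot: [0.991, 0.091, 0.098, 0.004]
contact_force: [0.1, -0.7, -0.3]
gripper_width: 0.0783
```

Call:
carry_out --pt "0.9 -0.02 0.04 0 0" --pt "0.9 -0.02 0.04 0 0" --pt "0.9 -0.02 0.03 0 0" --pt "0.9 0 0 0 0"

```text
time: 32.8
ee_pos: [0.5809, 0.007, 0.1871]
ee_rot: [0.991, 0.089, 0.099, 0.005]
contact_force: [0.1, 0.1, 0.2]
gripper_width: 0.0782
```

```bash
python3 - <<'E'
from h import *
st()
o=np.zeros((600,800,3),np.uint8)
for i,n in enumerate(['top','scene']):
    p=env.get_image(n)
    for q in ['cap0','roll','scoop','elbow','stub','mug','can','tee']:
        print(n,q,[(np.round(d['location'],3).tolist(),round(d['confidence'],2)) for d in env.spot_in(q,p) if d['confidence']>.4])
    im=p['image']; c=im[170:350,180:480] if n=='top' else im[130:380,200:500]
    if n=='top': o[:240,:400]=cv2.resize(c,(400,240),interpolation=cv2.INTER_CUBIC)
    else: o[245:578,:400]=cv2.resize(c,(400,333),interpolation=cv2.INTER_CUBIC)
    k=im[190:340,180:350] if n=='top' else im[225:375,330:490]
    k=cv2.resize(k,(395,295),interpolation=cv2.INTER_CUBIC); o[i*300:i*300+295,405:]=k
cv2.imwrite('pics/fin.png',o)
E
```

```text
t 32.8 tcp [0.5809 0.007  0.1871] yaw 0.1821 tilt [ 0.198  0.007 -0.98 ] F [0.1 0.1 0.2] M [0.07 0.09 0.02] w 0.0782 j [-0.14 -0.01  1.86  0.04  1.1   1.23]
top cap0 [([0.643, -0.301, 0.025], 0.65), ([0.534, 0.268, 0.031], 0.61), ([0.57, 0.247, 0.033], 0.47), ([0.646, -0.229, 0.026], 0.44)]
top roll [([0.644, 0.259, 0.034], 0.83), ([0.533, 0.267, 0.029], 0.51)]
top scoop [([0.432, 0.014, 0.002], 0.87)]
top elbow [([0.794, -0.032, 0.044], 0.77), ([0.435, 0.014, 0.004], 0.64)]
top stub [([0.494, -0.513, 0.044], 0.85)]
top mug [([0.624, -0.469, 0.051], 0.97)]
top can [([0.592, 0.441, 0.137], 0.77)]
top tee []
scene cap0 [([0.653, -0.301, 0.023], 0.69), ([0.567, 0.249, 0.039], 0.6), ([0.554, 0.213, 0.028], 0.43), ([0.54, 0.272, 0.027], 0.43)]
scene roll [([0.618, -0.439, 0.059], 0.66), ([0.65, 0.262, 0.036], 0.57)]
scene scoop [([0.47, 0.029, 0.001], 0.96)]
scene elbow [([0.81, -0.017, 0.043], 0.96), ([0.552, 0.243, 0.013], 0.69), ([0.675, 0.031, 0.014], 0.62)]
scene stub [([0.498, -0.508, 0.032], 0.92)]
scene mug [([0.622, -0.441, 0.058], 0.68), ([0.652, 0.259, 0.037], 0.5)]
scene can [([0.615, 0.459, 0.136], 0.68)]
scene tee [([0.511, 0.52, 0.038], 0.9)]
```

```bash
python3 -c "
from rig import env
print(env.finish_job())"
```

```text
the job is handed in; nothing more can be done
None
```

The job is handed in at about 33 s. Three caps are in the white compartment, the tape lies flat in the green one, and the scoop stands flat on the bench.

**What I did**
- I slid the scoop along the bin floor and lifted three caps out. The other two stayed in the bin.
- The interface cannot tilt the tool, so I tipped the scoop by letting it turn in the grip. Pressing its underside on the tray's near wall gave too little angle. Pushing its lip against the cross wall worked, and all three caps slid out when I backed off.
- I pressed the scoop flat on the bench before letting go, then lifted the tape off its post and set it down in the green compartment.

**Last checks**
- **Caps:** the scene camera found three caps in the white compartment; the top camera found two of those. The top camera found two caps in the bin, and the scene camera found one of those. One delivered cap seems to lean on the cross wall inside its compartment.
- **Tape:** both cameras put the roll near the middle of the green compartment, with its top at the height expected for lying flat.
- **Scoop:** the wrist picture showed the lip at the same height before and after release, so it did not drop. It stands a few centimetres from where it started.
- **Bystanders:** elbow, stub, mug and can were found within a few millimetres of their first positions by both cameras. The tee was found only by the scene camera.

**Not confirmed or off**
- The viewing limit refused my final picture, so the end state rests on the detectors and earlier wrist pictures.
- The gripper drifted to about 11 degrees of tilt by the end, which I worked around.

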